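Open a locked centrifuge with its emergency release pin

ROBOT

A 7-joint arm with a two-finger parallel gripper is mounted at the origin on a cart in front of the work surface, level with it; the furniture and walls round the work are solid. World frame = base frame: x ahead of the robot, y to its left, z up, the work surface at z = 0. Lengths are in m, angles in rad, forces in N, time in s.
With the tool pointing down it reaches from about 0.4 to 0.925 m from the base axis. Payload 4.1 kg.
Tool frame: the origin (TCP) lies at the very end of the fingers, on their centre line; the grasp point (between the pads) lies 19 mm behind it; z points along the fingers, x is the direction in which the jaws open and shut, and the axes are right-handed (so a half turn about z gives the same grasp; the last joint's range is limited). The gripper opens to 85 mm and grips with 20 to 120 N. Pads are 22 mm wide; open, the fingers measure 114 mm over their backs; the gripper's body (76 mm by 85 mm) begins 54 mm behind the grasp point. The pads swing forward as they close: fully open they stand 13 mm farther back than shut.
Start: joints at [-1.365, 0.398, 0.045, 1.537, -0.019, 1.207, -0.051], TCP at [0.195, 0.62, 0.231] pointing down, gripper open.
Joint ranges: [-2.82, 2.82], [-0.49, 2.23], [-1.37, 1.46], [0, 2.46], [-1.36, 4.5], [0.23, 2], [-2.94, 2.94]. Speed limits (rad/s): [2.57, 2.57, 3.14, 3.14, 3.14, 3.14, 3.14].

INTERFACE

Orientations are given as a unit quaternion [w, x, y, z].
In Python, from cell import status, eyes, env gives the robot as it stands.
- The arm moves only by the tool servo_tool, never from a script. Its argument "steps" is a list of rows, each an object of numbers: "x", "y", "z": the shift along the tool's x, y, z in cm; "spin": the turn about the tool's z in degrees; "jaw": the opening in per cent of the stroke, from 0 (shut) to 100 (fully open). A call has exactly 10 rows; each row is the pose to reach, as a shift and turn from the pose commanded when the call began, along the tool's axes at that moment; what a row does not reach only later rows make up. A row lasts 1/10 s, in which the tool goes at most 50 mm and 8.59 degrees, less where a joint would pass 70% of its speed; a pose out of reach is approached as far as the arm can. A call with a gripper value outside its range is refused whole. The fingers move at their own pace and stop on an object; "force" is the grip in N (left out, the last holds). Time passes only in rows, so rows that repeat a pose let the fingers close, or fill a call up. It gives the time, the measured TCP pose, the force and the opening at its end, in the units of the state.
- status.read_state(): the state, without advancing time (a new reading comes with each control period).
- eyes.snapshot(name): name is "side" or "top"; returns a dict with "image" (384x512x3 uint8, red, green, blue), "range_z" (384x512 float32, m along the optical axis (not along the pixel's ray), 0 where there is no reading), "K" (3x3 intrinsics, pixels), "D" ([k1, k2, p1, p2, k3] as OpenCV has them; the pictures are not rectified), "view" (4x4, takes a point from world to camera coordinates). Camera axes: x right, y down, z forward; pixel columns grow to the right and rows downward; lengths in m; the calibration is good to about 2 mm. A picture is of the moment at which its call begins.
- env.sign_off(): hands the job in, once; it reports no verdict.
The state is a dict: "time": time; "qpos": joint angles; "qd": joint speeds; "effort": joint torques, N m; "tool_pos": TCP position; "tool_rot": TCP orientation; "contact_force": force on the tool from outside, world axes, zero at the start; "ft_torque": the same for the moment, N m; "finger_gap": finger opening in m.
Only numpy, scipy, OpenCV 4.12 (cv2) and the standard library are available. Lean on these libraries where they do the work, as an engineer would, in place of code of your own. Each camera call takes 0.05 s, during which the arm holds its last target.

TASK

The small benchtop centrifuge has lost power with its lid locked. Take the release pin from the tool stand, push it straight down through the small release hole in the centrifuge's front deck and feel gently for the spring catch underneath until the lid springs up; never force the pin. Then put the pin back in its own hole of the stand, swing the lid fully open, and leave the rotor key and the other things on the bench where they are.

Things in the scene. Friction and masses are not known exactly. Their poses are not given: they have to be found in the camera images.
- pin_grip (a point): Release pin, the straight tool in the stand (the other one has a T-bar): centre of its upright black grip, 14 mm across and 50 mm long, round. Below the grip a bare steel shaft, 7 mm thick and 66 mm long, points down. This point is 91 mm above the tip and 25 mm below the top end. z along the pin, up. 45 g or so.
- pin_tip (a point): Release pin: centre of the lower end of its steel shaft (slightly chamfered). In the stand the tip rests on the floor of its hole.
- release_port (a point): Mouth centre of the release hole: 9 mm wide, countersunk 2 mm more all round, upright through the 10 mm deck, 52 mm ahead of the shut lid's edge. z up. The spring catch sits unseen below, its pad 13 to 39 mm under the mouth (differs each time). Pressing starts at 3 N, rises 0.7 N per mm, frees the lid after 8 mm (8 to 9 N), meets a hard stop at 9.5 mm (10 N). Over 14 N spoils it.
- lid (a joint): Centrifuge lid, angle in rad: 0 shut and locked, about 0.8 when it has sprung up after release, 1.5 fully open (hinge stop). Once sprung it moves easily (under 3 N at the lip) and stays at any angle where it is left.
- lid_hinge (a point): Centrifuge lid: middle of its hinge line at the rear of the case. Own y axis lies along the hinge; at lid angle 0 own -x points to the front lip and z up. The lid turns with this frame: its front edge 158 mm out along -x, 180 mm wide, its underside 5 mm below and its top 15 mm above this point. Deck 6 mm below the hinge.
- lid_lip (a point): Centrifuge lid: centre of the finger tab that sticks out of the middle of the lid's front edge (32 mm wide, 10 mm thick, 22 mm proud), 169 mm from the hinge. Moves with the lid.
- centrifuge: Fixed white case, 250 mm deep (x), 200 mm wide (y), deck 105 mm high; origin at the centre of its underside; own -x is its front with the dead display, +x its rear. The release hole lies in the deck at own (-102, -58) mm, near the front right corner. Grey lid behind it. Under the lid a rotor.
- tool_stand: Fixed grey stand block, 44 x 84 x 58 mm, origin at the centre of its underside; own y along its 84 mm length. Two upright holes at own y = -22 and +22 mm, 9 mm wide with a 2 mm countersink, 50 mm deep. One holds the release pin, the other the rotor key; which is which varies.
- stand_seat0 (a point): Tool stand: centre of the floor of the hole at own y = -22 mm, 8 mm above the stand's underside, 50 mm below its top.
- stand_seat1 (a point): Tool stand: centre of the floor of the hole at own y = +22 mm, 8 mm above the stand's underside, 50 mm below its top.
- rotor_key: Rotor key (leave it): steel T-handled key standing in the other hole of the stand, shaft 7 mm thick, T-bar 56 mm long and 11 mm thick about 140 mm above the bench. Origin at its lower end.
- clips: Bystander: blue hinged clip box, shut, 78 x 110 x 44 mm, origin under its centre.
- tweezers: Bystander: thin steel forceps lying flat, 17 x 122 x 6 mm, origin under its centre.
- cassette_a: Bystander: white tissue cassette lying flat in front of the centrifuge, 29 x 41 x 6 mm, origin under its centre.

How it is judged:
On the way, in this order (a step that is already met when the one before it is completed fails the run):
1. the tip of the release pin is in the release hole, more than 11 mm deep (horizontal distance between pin_tip and release_port below 0.004 m and z of pin_tip in the frame of release_port below -0.011 m and value of joint lid below 0.05 rad), for 0.1 s.
2. the catch has let go and the lid has sprung up (value of joint lid above 0.2 rad), for 0.1 s.
At the end, for the whole second after the job is handed in: The lid stands fully open, by more than 1.35 rad and the release pin is back upright in a hole of the tool stand, its tip within 6 mm of the hole's floor, at rest (value of joint lid above 1.35 rad and (distance between pin_tip and stand_seat0 below 0.006 m or distance between pin_tip and stand_seat1 below 0.006 m) and angle between pin_grip's own z axis and vertical below 0.12 rad and linear speed of release_pin below 0.02 m/s); the robot touches nothing.
It fails at once if the pin presses the spring catch with more than 14 N (contact force between release_pin and release_catch above 14 N).
It fails at once if the pin is pressed on the centrifuge with more than 25 N (contact force between release_pin and centrifuge above 25 N).
It fails at once if the rotor key is pulled out or knocked over (its lower end moves more than 15 mm) (distance of rotor_key from where it was at the start of the episode above 0.015 m).
It fails at once if a thing on the bench is moved by more than 30 mm (distance of any of clips, tweezers, cassette_a from where it was at the start of the episode above 0.03 m).
It also fails if it takes over 58 s, if anything falls off the work surface, if the arm or the gripper's body presses on something with over 40 N, if the wrist force passes 120 N, or if a joint passes its speed limit or range.

## Working session

There is one attempt and no reset: what is moved stays moved. The work goes in short steps, Python scripts to look and compute and a tool call to move; the robot and the scene stay as the last step left them, time stands still between calls to the robot, and variables do not carry over. Pictures are saved under pics/ and viewed, and the job is handed in when it is done.

Besides the shell and the picture viewer there is one more tool, called after "Call:" as name([rows], argument=value, ...), one row to a line, values as JSON. servo_tool: Moves the arm, as the interface text tells. Its arguments: {"type":"object","properties":{"steps":{"type":"array"},"force":{"type":"number"}},"required":["steps"]}

```bash
mkdir -p pics; ls; python3 - <<'E'
from cell import status, eyes, env
import cv2, numpy as np
print(status.read_state())
for n in ("side","top"):
    s=eyes.snapshot(n)
    cv2.imwrite(f"pics/{n}0.png",s["image"][:,:,::-1])
    np.savez(f"{n}0.npz",**s)
    print(n,s["K"],s["D"],s["view"])
E
```

```text
pics
{'time': 0.0, 'qpos': array([-1.36503667,  0.39921061,  0.04500388,  1.53789602, -0.01869457,
        1.20688976, -0.05071708]), 'qd': array([-0.00152632, -0.00131573,  0.00088903, -0.00120229, -0.00128956,
       -0.00049793, -0.00156321]), 'effort': array([-3.48223193e-04, -4.75141060e+01,  1.36486452e+00, -2.54210490e+01,
        1.16782734e-02,  9.57328593e-03,  2.31256934e-05]), 'tool_pos': array([0.19481356, 0.61944763, 0.23024371]), 'tool_rot': array([ 6.38077787e-04,  8.06208430e-01,  5.91630784e-01, -7.58714627e-04]), 'contact_force': array([-0.6842176 ,  0.65239178, -1.05197257]), 'ft_torque': array([ 0.00361152, -0.02417623, -0.02349498]), 'finger_gap': 0.08568505717444934}
side [[486.88487979   0.         255.36962445]
 [  0.         486.88487979 197.1571972 ]
 [  0.           0.           1.        ]] [-0.0551263  0.         0.         0.         0.       ] [[ 5.37152476e-01 -8.43485095e-01 -3.35583339e-04 -5.00243023e-01]
 [-7.01687853e-01 -4.46631579e-01 -5.55116555e-01  3.25647476e-01]
 [ 4.68082658e-01  2.98417707e-01 -8.31772504e-01  7.75321146e-01]
 [ 0.00000000e+00  0.00000000e+00  0.00000000e+00  1.00000000e+00]]
top [[483.10839983   0.         255.50269948]
 [  0.         483.10839983 185.76321015]
 [  0.           0.           1.        ]] [-0.05357374  0.          0.          0.          0.        ] [[-0.01751956 -0.99946767 -0.02752154 -0.21656156]
 [-0.99501663  0.02013061 -0.09765581  0.55788771]
 [ 0.09815785  0.0256735  -0.99483964  0.95609358]
 [ 0.          0.          0.          1.        ]]
```

View pics/side0.png

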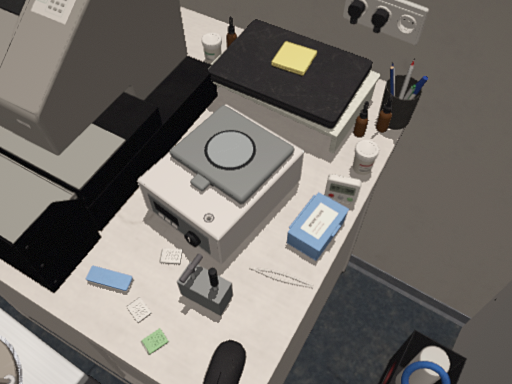

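View pics/top0.png

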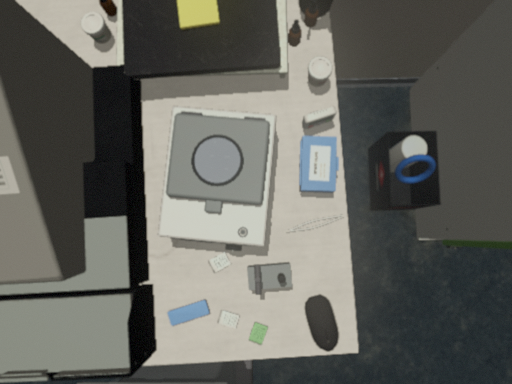

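Side view: stand near (205,290), pin grip top (212,272), key T-bar (193,268), port (209,217), lid tab (200,183). Top view: port (243,232), pin top (282,279), T-bar (262,280), tab (214,207). Next I'll zoom in for detail.

```bash
cat > h.py <<'E'
import numpy as np, cv2
def load(n): return dict(np.load(n+".npz"))
def ray(s,p):
    u=cv2.undistortPoints(np.array([[p]],float),s["K"],s["D"])[0,0]
    R=s["view"][:3,:3];t=s["view"][:3,3]
    d=R.T@np.array([u[0],u[1],1.]); return -R.T@t,d
def onz(s,p,z):
    o,d=ray(s,p); return o+d*(z-o[2])/d[2]
def dep(s,p):
    o,d=ray(s,p); r=s["range_z"][int(round(p[1])),int(round(p[0]))]; return o+d*r
def tri(s1,p1,s2,p2):
    o1,d1=ray(s1,p1);o2,d2=ray(s2,p2);d1/=np.linalg.norm(d1);d2/=np.linalg.norm(d2)
    A=np.stack([d1,-d2],1);k=np.linalg.lstsq(A,o2-o1,rcond=None)[0]
    a=o1+k[0]*d1;b=o2+k[1]*d2; return (a+b)/2,np.linalg.norm(a-b)
def proj(s,P):
    r,_=cv2.Rodrigues(s["view"][:3,:3]); return cv2.projectPoints(np.array(P,float).reshape(-1,1,3),r,s["view"][:3,3],s["K"],s["D"])[0][:,0]
E
python3 - <<'E'
from h import *
a=load("side0");b=load("top0")
A=cv2.resize(a["image"][240:325,165:245,::-1],None,fx=7,fy=7,interpolation=cv2.INTER_CUBIC)
B=cv2.resize(b["image"][220:305,230:310,::-1],None,fx=7,fy=7,interpolation=cv2.INTER_CUBIC)
cv2.imwrite("pics/z_side.png",A);cv2.imwrite("pics/z_top.png",B)
for s,p in ((a,(209,217)),(a,(212,272)),(b,(243,228)),(b,(282,279)),(b,(273,270)),(b,(350,280)),(a,(201,183)),(b,(214,207))): print(p,dep(s,p).round(4))
print(np.linalg.inv(b["view"])[:3,3],np.linalg.inv(a["view"])[:3,3])
E
```

```text
(209, 217) [ 0.4643 -0.2014  0.0994]
(212, 272) [ 0.373  -0.2746  0.1239]
(243, 228) [ 0.4678 -0.2047  0.1052]
(282, 279) [ 0.3751 -0.2742  0.1214]
(273, 270) [ 0.3864 -0.2588  0.0561]
(350, 280) [ 0.3591 -0.4159 -0.0011]
(201, 183) [ 0.5059 -0.1561  0.1182]
(214, 207) [ 0.5069 -0.1528  0.1188]
[ 0.4574654  -0.25222317  0.99968065] [ 0.13429527 -0.50787265  0.82549524]
```

View pics/z_side.png

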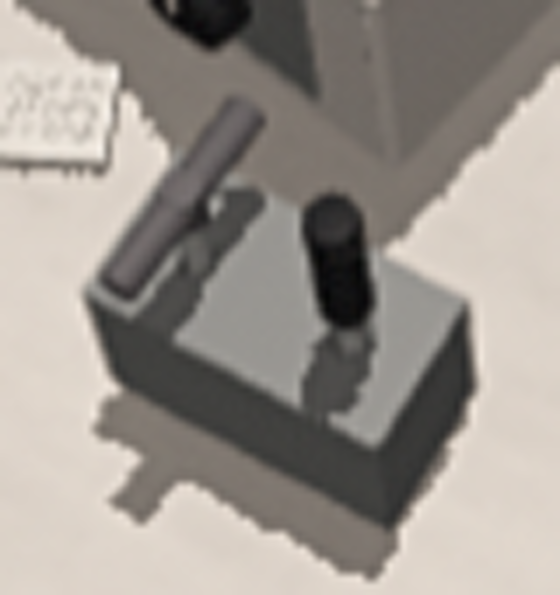

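View pics/z_top.png

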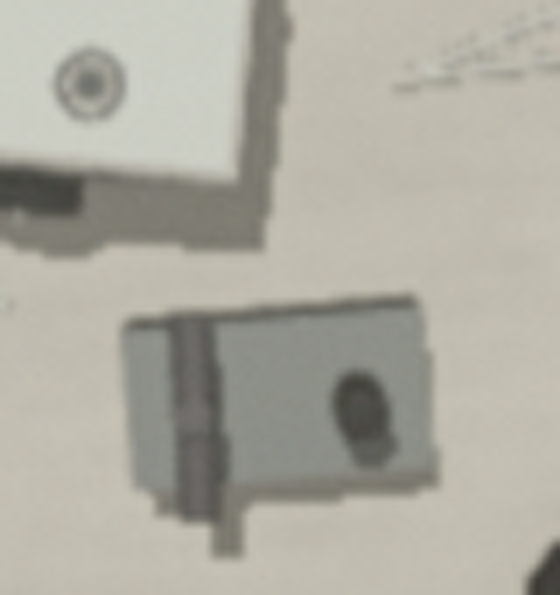

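Zooms: side pin top ≈(212.3,270.5), grip base ≈(214,286.5); top view pin grip ≈(281,278), port ≈(242.4,231.7). Next: masks and triangulation.

```bash
python3 - <<'E'
from h import *
a=load("side0");b=load("top0")
def comp(s,box,thr,lo=0):
    x0,y0,x1,y1=box; g=s["image"][y0:y1,x0:x1].max(2); m=((g<thr)&(g>=lo)).astype(np.uint8)
    n,l,st,c=cv2.connectedComponentsWithStats(m)
    for i in range(1,n):
        if st[i,4]>8: print(st[i][:4]+[x0,y0,0,0],st[i,4],(c[i]+[x0,y0]).round(2))
for t in (35,50,65): print("side",t);comp(a,(200,262,225,300),t)
for t in (45,60,75,90): print("top",t);comp(b,(272,265,292,292),t)
print(b["image"][270:290,274:290].max(2))
# port
for s,c in ((a,(209,217)),(b,(242,232))):
    x,y=c; print(s["image"][y-7:y+8,x-8:x+9].max(2))
E
```

```text
side 35
[209 273   9  14] 84 [213.27 279.39]
side 50
[209 268   9  19] 119 [213.   277.42]
side 65
[208 268  10  19] 139 [212.87 276.95]
[200 296   7   4] 16 [202.31 297.81]
top 45
top 60
top 75
[279 274   5   4] 9 [280.44 275.22]
top 90
[278 274   7   9] 54 [281.06 278.07]
[[144 142 144 143 143 145 143 144 144 144 143 144 145 143 144 142]
 [143 141 145 142 143 144 141 143 144 145 144 145 145 144 144 145]
 [143 143 143 145 141 136 128 130 135 140 146 144 144 144 143 143]
 [144 145 144 141 126 107  94  98 103 123 139 144 144 145 143 144]
 [143 144 143 136 106  78  72  73  76  95 125 141 144 143 145 144]
 [144 144 143 124  86  70  69  71  72  78 103 137 144 144 143 143]
 [143 144 138 112  82  73  77  80  78  74  91 127 140 143 144 144]
 [144 145 140 109  77  73  80  80  80  78  86 112 137 143 142 142]
 [143 145 139 112  82  75  78  78  77  77  77 101 137 144 143 142]
 [144 145 140 122  87  76  78  77  77  74  76  99 136 145 145 142]
 [142 143 142 132  94  74  77  76  75  76  77 101 136 143 142 143]
 [142 143 144 137 110  81  74  74  74  78  79 103 133 144 144 143]
 [142 142 143 142 129
[... 1947 characters left out ...]
206 195 153 150 161 142 132 136 147 161 146 161 199 207 205]
 [205 206 202 183 150 166 157 129 118 120 134 157 148 154 197 207 206]
 [206 206 202 181 148 166 152 126 117 119 131 157 151 152 197 207 206]
 [205 206 205 191 150 147 157 141 128 131 146 161 151 160 198 207 207]
 [206 206 206 199 165 142 168 168 162 160 164 160 149 175 202 206 207]
 [205 206 206 204 189 159 155 168 177 174 157 148 164 194 205 207 206]
 [205 206 205 206 204 186 158 156 160 163 153 162 189 203 206 206 206]
 [205 206 205 205 206 202 191 185 179 187 188 192 203 205 206 205 205]
 [205 205 205 205 206 205 205 203 199 201 204 205 205 206 205 206 206]
 [206 205 206 205 206 205 206 205 205 206 205 206 206 205 205 206 204]]
```

```bash
cat >> h.py <<'E'
def port(s,c,thr):
    x,y=c; g=s["image"][y-9:y+10,x-9:x+10].max(2); m=(g<thr).astype(np.uint8)
    n,l,st,ce=cv2.connectedComponentsWithStats(m); i=1+np.argmax(st[1:,4])
    cs,_=cv2.findContours((l==i).astype(np.uint8),cv2.RETR_EXTERNAL,cv2.CHAIN_APPROX_NONE)
    h=cv2.fillPoly(np.zeros_like(m),cs,1); M=cv2.moments(h,True)
    return np.array([M["m10"]/M["m00"]+x-9,M["m01"]/M["m00"]+y-9]),M["m00"]
E
python3 - <<'E'
from h import *
a=load("side0");b=load("top0")
pa,ka=port(a,(209,217),205);pb,kb=port(b,(242,232),190)
print(pa,ka,pb,kb,tri(a,pa,b,pb), onz(a,pa,.105),onz(b,pb,.105))
# pin silhouette axis midpoints: predicted projections for base guesses
# pin top disc: side ~ (212.3,270.0) ; top view estimate
for q in ((281.6,278.8),(281.4,279.3)):
    print(tri(a,(212.4,270.2),b,q))
# silhouettes: centroid of whole grip
sa=(212.9,277.2); sb=(281.0,277.9)
print("grip",tri(a,sa,b,sb), onz(a,sa,.099),onz(b,sb,.099))
# check prediction
P=tri(a,sa,b,sb)[0]
for z in (.124,.099,.074): print(z,proj(a,[P[0],P[1],z]),proj(b,[P[0],P[1],z]))
# stand top corners (top view) crop->px
for n,s,x0,y0,cs in (("top",b,230,220,[(125,325),(418,298),(437,475),(140,490)]),("side",a,165,240,[(240,180),(468,302),(380,445),(92,290)])):
    C=[onz(s,((x+.5)/7-.5+x0,(y+.5)/7-.5+y0),.058)[:2] for x,y in cs]; C=np.array(C); print(n,C.round(4).tolist(),C.mean(0),np.linalg.norm(np.diff(C,axis=0),axis=1), np.degrees(np.arctan2(*(C[0]-C[1])[::-1])))
# T-bar
print("Tbar ends top",[onz(b,((x+.5)/7-.5+230,(y+.5)/7-.5+220),.140) for x,y in((190,318),(200,520))])
print("Tbar ends side",[onz(a,((x+.5)/7-.5+165,(y+.5)/7-.5+240),.140) for x,y in((245,108),(120,280))])
E
```

```text
[208.39130435 217.65217391] 92.0 [242.34343434 231.73737374] 99.0 (array([ 0.46085724, -0.2031438 ,  0.10348795]), np.float64(0.00027912580379822353)) [ 0.46008761 -0.20367202  0.105     ] [ 0.46093977 -0.20333456  0.105     ]
(array([ 0.37573901, -0.27344621,  0.12424988]), np.float64(0.00013902215225530899))
(array([ 0.37520364, -0.27337828,  0.12504547]), np.float64(0.0009861255551516202))
grip (array([ 0.3749121 , -0.27287836,  0.09868534]), np.float64(0.00016615198616487206)) [ 0.37475643 -0.27291485  0.099     ] [ 0.37499384 -0.27293524  0.099     ]
0.124 [[211.77076483 270.4984491 ]] [[281.31828944 279.23328223]]
0.099 [[212.93697719 277.11429159]] [[280.97004109 277.94534484]]
0.074 [[214.04350172 283.38521902]] [[280.64072361 276.72742162]]
top [[0.395, -0.2096], [0.4011, -0.2905], [0.3528, -0.2946], [0.3499, -0.213]] [ 0.37468706 -0.25191984] [0.08113217 0.04845835 0.08165952] 94.29105792085447
side [[0.3936, -0.2261], [0.3969, -0.2921], [0.3554, -0.295], [0.3502, -0.2131]] [ 0.37401968 -0.25657948] [0.06603288 0.04168407 0.0819874 ] 92.93975934455912
Tbar ends top [array([ 0.40191957, -0.22971404,  0.14      ]), array([ 0.35164559, -0.23133092,  0.14      ])]
Tbar ends side [array([ 0.38087625, -0.24667358,  0.14      ]), array([ 0.33231104, -0.24834335,  0.14      ])]
```

```bash
python3 - <<'E'
from h import *
a=load("side0");b=load("top0")
px=lambda x,y,x0,y0:((x+.5)/7-.5+x0,(y+.5)/7-.5+y0)
print("T mid",tri(a,px(182,194,165,240),b,px(195,419,230,220)))
print("Tend1",tri(a,px(245,108,165,240),b,px(190,318,230,220)))
print("Tend2",tri(a,px(120,280,165,240),b,px(200,520,230,220)))
H={}
for s in (a,b):
    v,u=np.mgrid[0:384:2,0:512:2]; r=s["range_z"][v,u]; ok=r>0
    un=cv2.undistortPoints(np.stack([u[ok],v[ok]],1).astype(float).reshape(-1,1,2),s["K"],s["D"])[:,0]
    P=(np.c_[un,np.ones(len(un))]*r[ok][:,None]-s["view"][:3,3])@s["view"][:3,:3]
    for p in P:
        k=(int(np.floor(p[0]/.08)),int(np.floor(p[1]/.08))); H[k]=max(H.get(k,-9),p[2])
print("cols y:",[round(j*.08,2) for j in range(9,-8,-1)])
for i in range(13,-4,-1): print("%5.2f"%(i*.08)," ".join("%5.2f"%H[(i,j)] if (i,j) in H else "  .  " for j in range(9,-8,-1)))
E
```

```text
T mid (array([ 0.37203493, -0.22913928,  0.09142879]), np.float64(0.00041765346540966744))
Tend1 (array([ 0.39860478, -0.22824703,  0.09113481]), np.float64(0.0004889330518513241))
Tend2 (array([ 0.34590875, -0.23028902,  0.09261598]), np.float64(0.0002897112238614844))
cols y: [0.72, 0.64, 0.56, 0.48, 0.4, 0.32, 0.24, 0.16, 0.08, 0.0, -0.08, -0.16, -0.24, -0.32, -0.4, -0.48, -0.56]
 1.04   .     .     .     .     .   -0.00  0.02  0.06  0.08  0.11  0.14  0.17  0.21  0.23  0.26  0.29  0.29
 0.96   .     .     .     .     .     .    0.00  0.00  0.00  0.10  0.10  0.10  0.20  0.19  0.15 -0.91 -0.91
 0.88   .     .     .     .     .     .    0.00  0.00  0.10  0.10  0.10  0.11  0.11  0.10  0.17  0.13 -0.91
 0.80   .     .     .     .     .     .     .    0.00  0.07  0.10  0.10  0.11  0.11  0.10  0.07 -0.91 -0.91
 0.72   .     .     .     .     .     .     .     .    0.43  0.10  0.10  0.10  0.10  0.10  0.07  0.00 -0.91
 0.64   .     .     .     .     .     .     .     .    0.43  0.43  0.12  0.13  0.13  0.13  0.07  0.00 -0.91
 0.56   .     .     .     .     .     .     .     .    0.42  0.42 
[... 419 characters left out ...]
  0.15  0.15  0.19  0.02  0.01  0.01  0.04  0.01   .  
 0.16   .   -0.92 -0.81 -0.61 -0.46 -0.39 -0.38  0.19  0.19  0.19  0.19  0.00  0.01  0.00  0.03  0.00   .  
 0.08   .     .     .     .     .     .     .   -0.82 -0.02  0.00  0.02  0.00 -0.00   .     .     .     .  
 0.00   .     .     .     .     .     .     .     .     .     .    0.03  0.01   .     .     .     .     .  
-0.08   .     .     .     .     .     .     .     .     .     .     .   -0.57 -0.82 -0.92 -0.92 -0.91 -0.91
-0.16 -0.92 -0.92 -0.92 -0.92 -0.92 -0.92   .     .     .     .     .   -0.82 -0.82 -0.92 -0.91 -0.91 -0.92
-0.24   .     .     .     .     .     .     .     .     .     .     .     .     .     .     .     .     .
```

```bash
python3 - <<'E'
from h import *
a=load("side0");b=load("top0")
for s,p in ((a,(190,268)),(a,(191,267)),(b,(257,280)),(b,(258,274)),(b,(257,288))): print(p,dep(s,p).round(3))
for nm,s in (("side",a),("top",b)):
  H={}
  v,u=np.mgrid[0:384,0:512]; r=s["range_z"][v,u]; ok=r>0
  un=cv2.undistortPoints(np.stack([u[ok],v[ok]],1).astype(float).reshape(-1,1,2),s["K"],s["D"])[:,0]
  P=(np.c_[un,np.ones(len(un))]*r[ok][:,None]-s["view"][:3,3])@s["view"][:3,:3]
  for p in P:
    k=(int(np.floor(p[0]/.04)),int(np.floor(p[1]/.04))); H[k]=max(H.get(k,-9),p[2])
  print(nm,"cols y:",[round(j*.04,2) for j in range(9,-6,-1)])
  for i in range(20,-2,-1): print("%5.2f"%(i*.04)," ".join("%5.2f"%H[(i,j)] if (i,j) in H else "  .  " for j in range(9,-6,-1)))
E
```

```text
(190, 268) [ 0.368 -0.231  0.098]
(191, 267) [ 0.372 -0.23   0.095]
(257, 280) [ 0.372 -0.229  0.096]
(258, 274) [ 0.382 -0.231  0.093]
(257, 288) [ 0.357 -0.228  0.094]
side cols y: [0.36, 0.32, 0.28, 0.24, 0.2, 0.16, 0.12, 0.08, 0.04, 0.0, -0.04, -0.08, -0.12, -0.16, -0.2]
 0.80   .     .     .     .     .     .     .     .    0.07  0.10  0.10  0.10  0.10  0.10  0.10
 0.76   .     .     .     .     .     .     .    0.25  0.10  0.10  0.10  0.10  0.10  0.10  0.10
 0.72   .     .     .     .     .     .     .    0.28  0.10  0.10  0.00   .     .     .     .  
 0.68   .     .     .     .     .     .     .    0.30  0.29  0.10   .    0.10  0.12  0.11  0.11
 0.64   .     .     .     .     .     .     .    0.32  0.33  0.10   .    0.13  0.13  0.13  0.13
 0.60   .     .     .     .     .     .     .    0.33  0.35  0.10   .    0.13  0.13  0.13  0.13
 0.56   .     .     .     .     .     .     .    0.15  0.37  0.15   .    0.13  0.13  0.13  0.13
 0.52   .     .     .    0.34  0.34  0.36  0.37  0.37  0.37  0.15  0.05  0.13  0.13  0.13  0.13
 0.48   .     .     .    0.34  0.34  0.35  0.35  0.35  0
[... 2804 characters left out ...]
0.19  0.02  0.00  0.01  0.01
 0.20   .     .     .     .    0.19  0.19  0.19  0.19  0.19  0.19  0.19  0.00  0.00  0.00  0.01
 0.16   .     .     .     .     .     .     .     .     .    0.00  0.00  0.00  0.00 -0.00   .  
 0.12   .     .     .     .     .     .   -0.02 -0.01 -0.01 -0.02 -0.02 -0.02 -0.02 -0.02   .  
 0.08   .     .     .     .     .     .     .   -0.16 -0.16 -0.16 -0.16 -0.16 -0.16 -0.22   .  
 0.04   .     .     .     .     .     .     .     .     .     .     .     .   -0.29 -0.34   .  
 0.00   .     .     .     .     .     .     .     .     .     .     .     .   -0.41 -0.57   .  
-0.04   .     .     .     .     .     .     .     .     .     .     .     .   -0.54 -0.69 -0.82
```

Call:
servo_tool([
  {"z":-4},
  {"z":-8.5},
  {"z":-13},
  {"z":-17.5},
  {"z":-22},
  {"z":-26,"spin":5},
  {"z":-28,"x":-3,"y":2,"spin":12},
  {"z":-28,"x":-7,"y":5.5,"spin":20},
  {"z":-28,"x":-11,"y":8.7,"spin":28},
  {"z":-28,"x":-15,"y":12,"spin":35},
])

```text
invalid input
```

```bash
cat > st.py <<'E'
from cell import status
import numpy as np
from scipy.spatial.transform import Rotation as R
s=status.read_state(); q=s["tool_rot"]; M=R.from_quat([q[1],q[2],q[3],q[0]]).as_matrix()
print("t",s["time"],"pos",s["tool_pos"].round(4),"q",s["qpos"].round(3),"F",s["contact_force"].round(2),"gap",round(s["finger_gap"],4)); print("X",M[:,0].round(4),"Y",M[:,1].round(4),"Z",M[:,2].round(4),"yaw",np.degrees(np.arctan2(M[1,0],M[0,0])).round(2))
def rel(p): return (M.T@(np.array(p)-s["tool_pos"])*100).round(2)
E
python3 -c "
from st import *
print(rel((.43,0,.5)))"
```

```text
t 0.1 pos [0.1949 0.6195 0.2304] q [-1.365  0.399  0.045  1.538 -0.019  1.207 -0.051] F [ 0.36 -0.87 -0.47] gap 0.0854
X [ 0.3     0.9539 -0.0018] Y [ 9.539e-01 -3.000e-01  1.000e-04] Z [-4.0e-04 -1.7e-03 -1.0e+00] yaw 72.54
[-52.09  41.02 -26.87]
```

Call:
servo_tool([
  {"x":0,"y":0,"z":-4,"spin":0,"jaw":100},
  {"x":0,"y":0,"z":-8.5,"spin":0,"jaw":100},
  {"x":0,"y":0,"z":-13,"spin":0,"jaw":100},
  {"x":0,"y":0,"z":-17.5,"spin":0,"jaw":100},
  {"x":0,"y":0,"z":-22,"spin":0,"jaw":100},
  {"x":0,"y":0,"z":-26,"spin":5,"jaw":100},
  {"x":-3,"y":2,"z":-28,"spin":12,"jaw":100},
  {"x":-7,"y":5.5,"z":-28,"spin":20,"jaw":100},
  {"x":-11,"y":8.7,"z":-28,"spin":28,"jaw":100},
  {"x":-15,"y":12,"z":-28,"spin":35,"jaw":100},
], force=40)

```text
time: 1.1
tool_pos: [0.2627, 0.4448, 0.5109]
tool_rot: [0.0, 0.948, 0.319, -0.0]
contact_force: [0.1, 0.1, -0.2]
finger_gap: 0.0853
```

```bash
python3 -c "
from st import *
print(rel((.43,0,.5)))"
```

```text
t 1.1 pos [0.2627 0.4448 0.5109] q [-1.299  0.081  0.198  1.342 -0.016  1.72  -0.454] F [ 0.13  0.13 -0.21] gap 0.0853
X [ 7.960e-01  6.053e-01 -4.000e-04] Y [ 6.053e-01 -7.960e-01  3.000e-04] Z [-2.e-04 -5.e-04 -1.e+00] yaw 37.25
[-13.6   45.53   1.11]
```

Call:
servo_tool([
  {"x":-1,"y":4,"z":0,"spin":0,"jaw":100},
  {"x":-2.2,"y":8.2,"z":0,"spin":4,"jaw":100},
  {"x":-3.5,"y":12.5,"z":0,"spin":8,"jaw":100},
  {"x":-4.8,"y":17,"z":0,"spin":12,"jaw":100},
  {"x":-6.1,"y":21.5,"z":0,"spin":16,"jaw":100},
  {"x":-7.4,"y":26,"z":0,"spin":20,"jaw":100},
  {"x":-8.7,"y":30.5,"z":0,"spin":24,"jaw":100},
  {"x":-10,"y":35,"z":0,"spin":28,"jaw":100},
  {"x":-11.3,"y":39,"z":0,"spin":32,"jaw":100},
  {"x":-12.5,"y":43,"z":0,"spin":33,"jaw":100},
])

```text
time: 2.1
tool_pos: [0.4251, 0.0274, 0.5111]
tool_rot: [-0.0, 0.999, 0.039, -0.0]
contact_force: [0.2, 0.4, 0.1]
finger_gap: 0.0852
```

```bash
python3 -c "
from st import *
print(rel((.375,-.273,.25)))"
```

```text
t 2.1 pos [0.4251 0.0274 0.5111] q [-0.932 -0.15   0.651  1.525  0.091  1.735 -0.194] F [0.25 0.36 0.12] gap 0.0852
X [ 9.97e-01  7.72e-02 -1.00e-04] Y [ 7.72e-02 -9.97e-01 -7.00e-04] Z [-2.e-04  7.e-04 -1.e+00] yaw 4.43
[-7.31 29.58 26.09]
```

Call:
servo_tool([
  {"x":-1,"y":4,"z":0,"spin":0,"jaw":100},
  {"x":-2,"y":8.5,"z":0,"spin":0,"jaw":100},
  {"x":-3.2,"y":13,"z":0,"spin":0,"jaw":100},
  {"x":-4.4,"y":17.5,"z":1,"spin":0,"jaw":100},
  {"x":-5.5,"y":22,"z":4,"spin":0,"jaw":100},
  {"x":-6.5,"y":26,"z":8,"spin":0,"jaw":100},
  {"x":-7.3,"y":29.6,"z":12.5,"spin":0,"jaw":100},
  {"x":-7.3,"y":29.6,"z":17,"spin":0,"jaw":100},
  {"x":-7.3,"y":29.6,"z":21.5,"spin":0,"jaw":100},
  {"x":-7.3,"y":29.6,"z":25.5,"spin":0,"jaw":100},
])

```text
time: 3.1
tool_pos: [0.3742, -0.2728, 0.2549]
tool_rot: [0.004, 0.999, 0.039, -0.002]
contact_force: [-9.1, -35.2, -24.7]
finger_gap: 0.0854
```

```bash
python3 - <<'E'
from st import *
print(rel((.375,-.273,.086)))
from cell import eyes
import cv2
im=[]
for n in ("side","top"):
    s=eyes.snapshot(n); np.savez(n+"1.npz",**s)
    cv2.imwrite(f"pics/{n}1.png",s["image"][:,:,::-1])
E
```

```text
t 3.1 pos [ 0.3742 -0.2728  0.2549] q [-1.124 -0.295  1.456  1.952  0.32   1.241  0.298] F [ -9.12 -35.17 -24.73] gap 0.0854
X [ 0.997   0.077  -0.0044] Y [ 0.077 -0.997  0.008] Z [-0.0038 -0.0084 -1.    ] yaw 4.42
[ 0.15 -0.11 16.89]
```

View pics/side1.png

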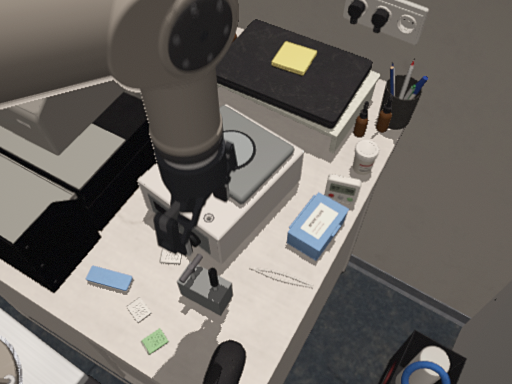

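View pics/top1.png

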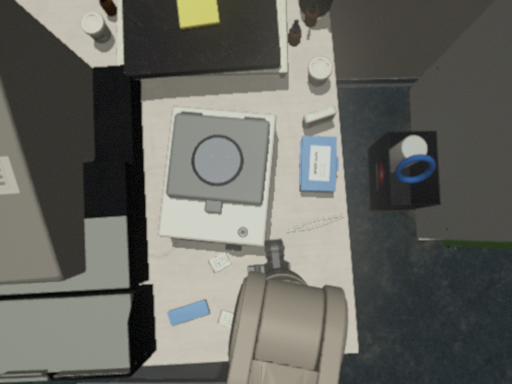

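```bash
cat > kin.py <<'E'
import numpy as np
from scipy.spatial.transform import Rotation as R
from scipy.optimize import least_squares
D=[([-1.36503667,0.39921061,0.04500388,1.53789602,-0.01869457,1.20688976,-0.05071708],[0.19481356,0.61944763,0.23024371],72.54),
([-1.299,.081,.198,1.342,-.016,1.72,-.454],[.2627,.4448,.5109],37.25),
([-.932,-.15,.651,1.525,.091,1.735,-.194],[.4251,.0274,.5111],4.43),
([-1.124,-.295,1.456,1.952,.32,1.241,.298],[.3742,-.2728,.2549],4.42)]
def fk(q,p,sg,full=False):
    h,L1,e1,L2,e2,w,Lt,c,a0,c7=p
    A=R.from_euler('z',c)*R.from_euler('z',sg[0]*q[0])
    P=np.array([0,0,h])+A.apply([a0,0,0]); pts=[P]
    A=A*R.from_euler('y',q[1])*R.from_euler('z',sg[1]*q[2])
    P=P+A.apply([e1,0,L1]);pts.append(P)
    A=A*R.from_euler('y',q[3])*R.from_euler('z',sg[2]*q[4])
    P=P+A.apply([e2,0,L2]);pts.append(P)
    A=A*R.from_euler('y',q[5]);P=P+A.apply([w,0,0]);A=A*R.from_euler('z',sg[3]*q[6]+c7)
    P=P+A.apply([0,0,Lt]);pts.append(P)
    return (P,A.as_matrix(),pts) if full else (P,A.as_matrix())
def Mt(y):
    y=np.radians(y);return np.array([[np.cos(y),np.sin(y),0],[np.sin(y),-np.cos(y),0],[0,0,-1]])
if __name__=="__main__":
    import itertools
    res=[]
    for sg in itertools.product((1,-1),repeat=4):
        def f(p):
            o=[]
            for q,x,y in D:
                P,A=fk(q,p,sg); o+=list(P-x); o+=list(.3*(A-Mt(y)).ravel())
            return np.r_[o,1e-3*(p[:7]-[.3,.35,0,.35,0,0,.25])]
        for c in (0,2.6):
          for c7 in (0,1.57,3.14,-1.57):
            r=least_squares(f,[.3,.35,0,.35,0,0,.25,c,0,c7]); res.append((r.cost,sg,r.x))
    res.sort(key=lambda t:t[0])
    for r in res[:5]: print(r[0],r[1],r[2].round(4))
    c,sg,p=res[0]
    for q,x,y in D: P,A=fk(q,p,sg); print(P-x,abs(A-Mt(y)).max())
    np.savez("kin.npz",p=p,sg=sg)
E
python3 kin.py; python3 -c "
from cell import status; s=status.read_state(); print(s['effort'].round(2),s['ft_torque'].round(2),s['contact_force'],s['qd'].round(3),s['qpos'].round(4))"
```

```text
2.2598893320274622e-05 (-1, -1, -1, -1) [-0.6876  0.507  -0.022   0.4934  0.0034 -0.0301 -0.6219 -0.0683 -0.019
 -3.2096]
2.2598893320278067e-05 (-1, -1, -1, -1) [-0.6876  0.507  -0.022   0.4934  0.0034 -0.0301 -0.6219 -0.0683 -0.019
  3.0736]
2.2598893320281035e-05 (-1, -1, -1, -1) [-0.6876  0.507  -0.022   0.4934  0.0034 -0.0301 -0.6219 -0.0683 -0.019
  3.0736]
2.259889332062444e-05 (-1, -1, -1, -1) [-0.6876  0.507  -0.022   0.4934  0.0034 -0.0301 -0.6219 -0.0683 -0.019
 -3.2096]
0.00012641761941212823 (-1, -1, -1, -1) [ 1.1149 -0.4971  0.0336  0.5737 -0.1047  1.0831  0.3038  3.0745  0.023
  6.2164]
[ 2.37702044e-03 -1.66284089e-03 -5.75307697e-05] 0.001982713875261234
[-0.00229994  0.00312811  0.00052436] 0.0003206114324378895
[-0.00150074 -0.00027329 -0.00054037] 0.0010104499940814297
[ 7.30615645e-04 -4.61348465e-04  7.45321588e-05] 0.00836496232620337
[ -0.64  11.67  -7.11 -24.42   0.49  -0.42  -0.41] [-0.01 -0.   -0.01] [ 0.69112476  1.00105487 -0.21374106] [ 0.088  0.062  0.025 -0.146 -0.041  0.048  0.07 ] [-1.1328 -0.3055  1.453   1.9593  0.3149  1.2438  0.2989]
```

```bash
cat > sim.py <<'E'
import numpy as np
from kin import fk,Mt,D
from scipy.spatial.transform import Rotation as R
z=np.load("kin.npz");p=z["p"];sg=z["sg"]
lo=np.array([-2.82,-.49,-1.37,0,-1.36,.23,-2.94]);hi=np.array([2.82,2.23,1.46,2.46,4.5,2,2.94])
def jac(q):
    P,A=fk(q,p,sg);J=np.zeros((6,7))
    for i in range(7):
        d=q.copy();d[i]+=1e-5;P2,A2=fk(d,p,sg);J[:3,i]=(P2-P)/1e-5;J[3:,i]=R.from_matrix(A2@A.T).as_rotvec()/1e-5
    return P,A,J
def track(q,rows,n=5,damp=.05,kn=0,q0=None):
    q=np.array(q,float);P0,A0=fk(q,p,sg);prev=np.zeros(4);out=[]
    for r in rows:
        r=np.array(r,float)
        for k in range(1,n+1):
            c=prev+(r-prev)*k/n
            Pd=P0+A0@(c[:3]/100);Ad=A0@R.from_euler('z',c[3],degrees=True).as_matrix()
            P,A,J=jac(q);e=np.r_[Pd-P,R.from_matrix(Ad@A.T).as_rotvec()]
            Ji=J.T@np.linalg.inv(J@J.T+damp**2*np.eye(6))
            dq=Ji@e
            if q0 is not None: dq+=kn*(np.eye(7)-Ji@J)@(q0-q)
            q=np.clip(q+dq,lo,hi)
        prev=r
    return q
C1=[(0,0,-4,0),(0,0,-8.5,0),(0,0,-13,0),(0,0,-17.5,0),(0,0,-22,0),(0,0,-26,5),(-3,2,-28,12),(-7,5.5,-28,20),(-11,8.7,-28,28),(-15,12,-28,35)]
C2=[(-1,4,0,0),(-2.2,8.2,0,4),(-3.5,12.5,0,8),(-4.8,17,0,12),(-6.1,21.5,0,16),(-7.4,26,0,20),(-8.7,30.5,0,24),(-10,35,0,28),(-11.3,39,0,32),(-12.5,43,0,33)]
C3=[(-1,4,0,0),(-2,8.5,0,0),(-3.2,13,0,0),(-4.4,17.5,1,0),(-5.5,22,4,0),(-6.5,26,8,0),(-7.3,29.6,12.5,0),(-7.3,29.6,17,0),(-7.3,29.6,21.5,0),(-7.3,29.6,25.5,0)]
if __name__=="__main__":
    for damp in (.01,.05,.1):
      for i,C in enumerate((C1,C2,C3)):
        print(damp,i,track(D[i][0],C,damp=damp).round(3),"act",D[i+1][0])
E
python3 sim.py
```

```text
0.01 0 [-1.271  0.069  0.187  1.355 -0.013  1.72  -0.431] act [-1.299, 0.081, 0.198, 1.342, -0.016, 1.72, -0.454]
0.01 1 [-0.953 -0.158  0.657  1.528  0.098  1.739 -0.211] act [-0.932, -0.15, 0.651, 1.525, 0.091, 1.735, -0.194]
0.01 2 [-1.057 -0.146  1.46   1.955  0.155  1.204  0.442] act [-1.124, -0.295, 1.456, 1.952, 0.32, 1.241, 0.298]
0.05 0 [-1.271  0.07   0.187  1.355 -0.013  1.72  -0.431] act [-1.299, 0.081, 0.198, 1.342, -0.016, 1.72, -0.454]
0.05 1 [-0.953 -0.159  0.657  1.528  0.098  1.739 -0.212] act [-0.932, -0.15, 0.651, 1.525, 0.091, 1.735, -0.194]
0.05 2 [-1.038 -0.153  1.455  1.957  0.161  1.207  0.436] act [-1.124, -0.295, 1.456, 1.952, 0.32, 1.241, 0.298]
0.1 0 [-1.271  0.071  0.187  1.353 -0.013  1.72  -0.431] act [-1.299, 0.081, 0.198, 1.342, -0.016, 1.72, -0.454]
0.1 1 [-0.954 -0.161  0.655  1.529  0.099  1.739 -0.215] act [-0.932, -0.15, 0.651, 1.525, 0.091, 1.735, -0.194]
0.1 2 [-1.007 -0.168  1.415  1.96   0.176  1.215  0.421] act [-1.124, -0.295, 1.456, 1.952, 0.32, 1.241, 0.298]
```

```bash
cat > plan.py <<'E'
import numpy as np, time
from sim import *
from cell import status
q0=status.read_state()["qpos"]
P0,A0=fk(q0,p,sg); y0=4.4
def rowsfor(wps):
    # wps world (x,y,z,yaw) ; from current; rows in tool frame, 4.5cm,8deg per row
    rows=[];cur=np.r_[P0,y0]
    for w in wps:
        w=np.array(w,float); n=int(np.ceil(max(np.linalg.norm(w[:3]-cur[:3])/.04,abs(w[3]-cur[3])/7,1)))
        for k in range(1,n+1):
            c=cur+(w-cur)*k/n
            rows.append(np.r_[A0.T@(c[:3]-P0)*100,-(c[3]-y0)])
        cur=w
    return rows
rng=np.random.default_rng(0);best=[];t=time.time()
goal=(.375,-.273,.25,4.)
while time.time()-t<400:
    n=rng.integers(1,4)
    w=[(rng.uniform(.35,.75),rng.uniform(-.5,-.15),rng.uniform(.28,.55),rng.choice([4,rng.uniform(-50,60)])) for _ in range(n)]
    rows=rowsfor(w+[goal])
    if len(rows)>45: continue
    q=track(q0,rows,n=1,damp=.05)
    m=q[2]+.004*len(rows); best.append((m,q,len(rows),w))
best.sort(key=lambda b:b[0])
print(len(best))
for b in best[:6]: print(round(b[0],3),b[1].round(2),b[2],np.round(b[3],2).tolist())
E
timeout 560 python3 plan.py
```

```text
3753
0.285 [ 0.42  0.02  0.13  1.94 -0.01  1.19  0.64] 38 [[0.62, -0.32, 0.39, -29.39], [0.75, -0.49, 0.3, 35.39], [0.44, -0.25, 0.54, 4.0]]
1.162 [-0.49  0.02  1.03  1.95 -0.02  1.19  0.63] 34 [[0.44, -0.18, 0.37, -45.73], [0.41, -0.44, 0.54, -49.66], [0.48, -0.39, 0.49, 18.03]]
1.163 [-0.52  0.02  1.06  1.95 -0.03  1.19  0.63] 26 [[0.42, -0.16, 0.41, -35.56], [0.55, -0.3, 0.35, 2.37], [0.4, -0.35, 0.38, 50.63]]
1.2 [-0.52  0.05  1.07  1.95 -0.05  1.18  0.66] 32 [[0.36, -0.22, 0.46, -30.99], [0.71, -0.2, 0.35, -34.36], [0.75, -0.34, 0.29, 4.0]]
1.287 [-0.66  0.03  1.2   1.95 -0.03  1.19  0.64] 23 [[0.52, -0.18, 0.38, -33.9], [0.5, -0.44, 0.51, 4.0]]
1.288 [-0.68  0.01  1.2   1.96 -0.02  1.19  0.62] 21 [[0.35, -0.16, 0.46, -40.96], [0.55, -0.22, 0.41, 4.0]]
```

```bash
cat > plan2.py <<'E'
import numpy as np
from sim import *
def sim_world(q,wps,yaw,step=.03,v=False,damp=.05):
    q=np.array(q,float);rep=[]
    for w in wps:
        w=np.array(w,float);P0,A0=fk(q,p,sg)
        y=np.degrees(np.arctan2(A0[1,0],A0[0,0]))
        n=int(max(np.linalg.norm(w[:3]-P0)/step,abs(w[3]-y)/7,1))+1
        T=A0.T
        rows=[np.r_[A0.T@((w[:3]-P0)*k/n)*100,-(w[3]-y)*k/n] for k in range(1,n+1)]
        q=track(q,rows,n=2,damp=damp)
        Pf,_=fk(q,p,sg);rep.append((w,q.round(2),np.linalg.norm(Pf-w[:3]).round(4)))
    return q,rep
task=[(.375,-.273,.086,4),(.375,-.273,.22,4),(.461,-.203,.22,4),(.461,-.203,.13,4),(.461,-.203,.22,4),(.375,-.273,.22,4),(.375,-.273,.086,4),(.375,-.273,.25,4),(.5,-.18,.25,4),(.58,-.18,.21,4),(.66,-.18,.25,4),(.5,-.18,.3,4)]
if __name__=="__main__":
    from cell import status
    q0=status.read_state()["qpos"]
    for pre in ([],[(.42,-.16,.41,-35.6),(.55,-.3,.35,2.4),(.4,-.35,.38,50.6),(.375,-.273,.25,4)],[(.62,-.32,.39,-29.4),(.75,-.49,.3,35.4),(.44,-.25,.54,4),(.375,-.273,.25,4)]):
        print("---")
        for r in sim_world(q0,pre+task,0)[1]: print(*r)
E
python3 plan2.py
```

```text
---
[ 0.375 -0.273  0.086  4.   ] [-1.43 -0.49  1.46  2.2   0.62  0.94  0.06] 0.1643
[ 0.375 -0.273  0.22   4.   ] [-1.54 -0.49  1.46  1.88  0.61  1.14 -0.01] 0.1526
[ 0.461 -0.203  0.22   4.   ] [-1.9  -0.49  1.46  1.73  0.85  1.1  -0.2 ] 0.346
[ 0.461 -0.203  0.13   4.   ] [-2.19 -0.49  1.46  1.54  1.27  0.77 -0.3 ] 0.5596
[ 0.461 -0.203  0.22   4.   ] [-2.82 -0.49  1.46  0.01  1.81  0.81 -0.39] 0.6374
[ 0.375 -0.273  0.22   4.   ] [-2.82 -0.49  0.7   0.    1.77  0.36  2.94] 0.5911
[ 0.375 -0.273  0.086  4.   ] [-2.82 -0.39 -0.2   0.    1.45  0.28  2.94] 0.4745
[ 0.375 -0.273  0.25   4.   ] [-2.82  1.6   0.17  0.    0.63  1.36  2.51] 1.4771
[ 0.5  -0.18  0.25  4.  ] [-2.27 -0.49  0.15  2.46  0.69  0.23  2.94] 0.5388
[ 0.58 -0.18  0.21  4.  ] [-2.82 -0.49  1.46  0.45  1.19  0.81  2.94] 0.6972
[ 0.66 -0.18  0.25  4.  ] [-2.82 -0.49  0.94  0.    2.15  0.23  2.94] 0.8008
[ 0.5  -0.18  0.3   4.  ] [-2.82 -0.49  0.66  0.    2.    0.23  2.94] 0.7299
---
[  0.42  -0.16   0.41 -35.6 ] [-0.85 -0.18  0.95  1.71  0.14  1.54 -0.53] 0.0006
[ 0.55 -0.3   0.35  2.4 ] [-0.37  0.45  1.09  1.45 -0.4 
[... 1710 characters left out ...]
03  0.13   4.   ] [ 0.52  1.03 -1.13  0.8   0.94  1.   -0.14] 0.0005
[ 0.461 -0.203  0.22   4.   ] [ 0.44  1.   -1.15  0.62  0.91  1.15 -0.07] 0.0011
[ 0.375 -0.273  0.22   4.   ] [ 0.72  0.9  -1.22  0.91  0.85  1.08 -0.06] 0.0006
[ 0.375 -0.273  0.086  4.   ] [ 0.79  0.97 -1.16  1.12  0.91  0.86 -0.14] 0.0003
[ 0.375 -0.273  0.25   4.   ] [ 0.7   0.89 -1.23  0.86  0.84  1.13 -0.04] 0.0007
[ 0.5  -0.18  0.25  4.  ] [ 0.24  1.06 -1.12  0.31  0.94  1.27  0.01] 0.0031
[ 0.58 -0.18  0.21  4.  ] [ 0.01  1.23 -1.09  0.    0.98  1.35  0.19] 0.0538
[ 0.66 -0.18  0.25  4.  ] [-0.07  1.25 -1.09  0.    0.98  1.48  0.18] 0.1082
[ 0.5  -0.18  0.3   4.  ] [ 0.64  0.83 -1.25  1.04  0.79  1.28 -0.26] 0.0008
```

Call:
servo_tool([
  {"x":1,"y":-2.2,"z":-3,"spin":8,"jaw":100},
  {"x":2.1,"y":-4.4,"z":-6.2,"spin":16,"jaw":100},
  {"x":3.2,"y":-6.6,"z":-9.3,"spin":24,"jaw":100},
  {"x":4.3,"y":-8.8,"z":-12.4,"spin":32,"jaw":100},
  {"x":5.4,"y":-11,"z":-15.5,"spin":40,"jaw":100},
  {"x":7.7,"y":-8,"z":-14.3,"spin":32.4,"jaw":100},
  {"x":10.1,"y":-5,"z":-13.1,"spin":24.8,"jaw":100},
  {"x":12.5,"y":-2,"z":-11.9,"spin":17.2,"jaw":100},
  {"x":14.9,"y":1,"z":-10.7,"spin":9.6,"jaw":100},
  {"x":17.2,"y":4,"z":-9.5,"spin":2,"jaw":100},
])

```text
time: 4.2
tool_pos: [0.5322, -0.2747, 0.3619]
tool_rot: [0.0, 0.999, -0.045, -0.001]
contact_force: [0.8, 1.5, 1.9]
finger_gap: 0.0853
```

```bash
python3 -c "
from st import *
print(rel((.4,-.35,.38)),rel((.375,-.273,.2)))
from plan2 import *
for r in sim_world(s['qpos'],[(.4,-.35,.38,50.6),(.375,-.273,.25,4)]+task,0)[1]: print(*r)
"
```

```text
t 4.2 pos [ 0.5322 -0.2747  0.3619] q [-0.349  0.389  1.054  1.483 -0.337  1.465  0.619] F [0.83 1.53 1.86] gap 0.0853
X [ 0.996  -0.089  -0.0012] Y [-8.90e-02 -9.96e-01  2.00e-04] Z [-1.3e-03 -1.0e-04 -1.0e+00] yaw -5.1
[-12.5    8.68  -1.8 ] [-15.66   1.22  16.21]
[ 0.4  -0.35  0.38 50.6 ] [-0.25  0.15  0.98  1.6  -0.12  1.46  1.62] 0.0005
[ 0.375 -0.273  0.25   4.   ] [-0.39  0.04  0.94  1.94 -0.04  1.18  0.64] 0.0007
[ 0.375 -0.273  0.086  4.   ] [-0.24  0.34  0.88  2.11 -0.35  0.84  0.91] 0.0008
[ 0.375 -0.273  0.22   4.   ] [-0.39  0.09  0.96  1.98 -0.08  1.11  0.68] 0.0005
[ 0.461 -0.203  0.22   4.   ] [-0.47  0.19  0.88  1.89 -0.16  1.13  0.54] 0.0003
[ 0.461 -0.203  0.13   4.   ] [-0.4   0.33  0.84  1.99 -0.3   0.95  0.65] 0.0006
[ 0.461 -0.203  0.22   4.   ] [-0.47  0.2   0.88  1.89 -0.16  1.13  0.54] 0.0004
[ 0.375 -0.273  0.22   4.   ] [-0.39  0.09  0.97  1.98 -0.08  1.12  0.67] 0.0002
[ 0.375 -0.273  0.086  4.   ] [-0.25  0.34  0.89  2.11 -0.35  0.85  0.92] 0.0008
[ 0.375 -0.273  0.25   4.   ] [-0.42  0.04  0.97  1.94 -0.03  1.18  0.63] 0.0005
[ 0.5  -0.18  0.25  4.  ] [-0.51  0.23  0.87  1.8  -0.18  1.2   0.49] 0.0003
[ 0.58 -0.18  0.21  4.  ] [-0.41  0.44  0.82  1.67 -0.34  1.18  0.56] 0.0005
[ 0.66 -0.18  0.25  4.  ] [-0.34  0.55  0.79  1.43 -0.39  1.33  0.54] 0.0006
[ 0.5  -0.18  0.3   4.  ] [-0.53  0.18  0.88  1.73 -0.15  1.3   0.46] 0.001
```

```bash
python3 -c "
from st import *
from plan2 import *
for r in sim_world(s['qpos'],[(.375,-.273,.2,4)]+task,0)[1]: print(*r)
"
```

```text
t 4.2 pos [ 0.5322 -0.2747  0.3619] q [-0.349  0.389  1.054  1.483 -0.337  1.465  0.619] F [0.83 1.53 1.86] gap 0.0853
X [ 0.996  -0.089  -0.0012] Y [-8.90e-02 -9.96e-01  2.00e-04] Z [-1.3e-03 -1.0e-04 -1.0e+00] yaw -5.1
[ 0.375 -0.273  0.2    4.   ] [-0.5   0.14  1.09  2.01 -0.14  1.08  0.73] 0.0003
[ 0.375 -0.273  0.086  4.   ] [-0.33  0.37  0.98  2.11 -0.41  0.86  0.96] 0.0008
[ 0.375 -0.273  0.22   4.   ] [-0.53  0.1   1.11  1.98 -0.1   1.12  0.7 ] 0.001
[ 0.461 -0.203  0.22   4.   ] [-0.6   0.22  1.03  1.9  -0.21  1.14  0.58] 0.0003
[ 0.461 -0.203  0.13   4.   ] [-0.5   0.36  0.96  1.99 -0.36  0.97  0.71] 0.0007
[ 0.461 -0.203  0.22   4.   ] [-0.6   0.23  1.03  1.9  -0.21  1.14  0.58] 0.0006
[ 0.375 -0.273  0.22   4.   ] [-0.54  0.1   1.12  1.98 -0.1   1.12  0.69] 0.0002
[ 0.375 -0.273  0.086  4.   ] [-0.34  0.38  0.99  2.11 -0.41  0.86  0.97] 0.0008
[ 0.375 -0.273  0.25   4.   ] [-0.58  0.04  1.13  1.95 -0.04  1.18  0.64] 0.0009
[ 0.5  -0.18  0.25  4.  ] [-0.63  0.26  1.03  1.8  -0.24  1.21  0.54] 0.0003
[ 0.58 -0.18  0.21  4.  ] [-0.5   0.48  0.94  1.67 -0.41  1.21  0.61] 0.0005
[ 0.66 -0.18  0.25  4.  ] [-0.41  0.59  0.9   1.43 -0.46  1.35  0.58] 0.0006
[ 0.5  -0.18  0.3   4.  ] [-0.66  0.21  1.04  1.73 -0.19  1.31  0.5 ] 0.0016
```

Call:
servo_tool([
  {"x":-2,"y":0.2,"z":2,"spin":-2,"jaw":100},
  {"x":-4.5,"y":0.4,"z":4.5,"spin":-4,"jaw":100},
  {"x":-7,"y":0.6,"z":7,"spin":-6,"jaw":100},
  {"x":-9.5,"y":0.8,"z":9.5,"spin":-8,"jaw":100},
  {"x":-12,"y":1,"z":12,"spin":-9,"jaw":100},
  {"x":-14.5,"y":1.1,"z":14,"spin":-9,"jaw":100},
  {"x":-15.7,"y":1.2,"z":15.5,"spin":-9,"jaw":100},
  {"x":-15.7,"y":1.2,"z":16.2,"spin":-9,"jaw":100},
  {"x":-15.7,"y":1.2,"z":16.2,"spin":-9,"jaw":100},
  {"x":-15.7,"y":1.2,"z":16.2,"spin":-9,"jaw":100},
])

```text
time: 5.2
tool_pos: [0.3734, -0.2712, 0.2012]
tool_rot: [0.001, 1.0, 0.03, -0.0]
contact_force: [0.3, 0.2, 0.1]
finger_gap: 0.085
```

```bash
python3 -c "
from st import *
print(rel((.375,-.273,.2)),rel((.375,-.273,.086)))
"
```

```text
t 5.2 pos [ 0.3734 -0.2712  0.2012] q [-0.459  0.162  1.102  2.025 -0.166  1.048  0.781] F [0.31 0.16 0.13] gap 0.085
X [ 9.982e-01  6.030e-02 -4.000e-04] Y [ 0.0603 -0.9982  0.0013] Z [-3.0e-04 -1.3e-03 -1.0e+00] yaw 3.46
[0.15 0.19 0.12] [ 0.15  0.18 11.52]
```

Call:
servo_tool([
  {"x":0.15,"y":0.18,"z":2,"spin":0,"jaw":100},
  {"x":0.15,"y":0.18,"z":4.5,"spin":0,"jaw":100},
  {"x":0.15,"y":0.18,"z":7,"spin":0,"jaw":100},
  {"x":0.15,"y":0.18,"z":9,"spin":0,"jaw":100},
  {"x":0.15,"y":0.18,"z":10.5,"spin":0,"jaw":100},
  {"x":0.15,"y":0.18,"z":11.5,"spin":0,"jaw":100},
  {"x":0.15,"y":0.18,"z":11.8,"spin":0,"jaw":100},
  {"x":0.15,"y":0.18,"z":11.8,"spin":0,"jaw":60},
  {"x":0.15,"y":0.18,"z":11.8,"spin":0,"jaw":40},
  {"x":0.15,"y":0.18,"z":11.8,"spin":0,"jaw":30},
])

```text
time: 6.2
tool_pos: [0.3739, -0.272, 0.0829]
tool_rot: [-0.0, 1.0, 0.03, 0.0]
contact_force: [0.3, 1.0, 0.7]
finger_gap: 0.0441
```

```bash
python3 -c "
from st import *
print(rel((.375,-.273,.083)))
from cell import eyes
import cv2
for n in ('side','top'):
    im=eyes.snapshot(n)['image'][:,:,::-1]
    c=im[200:330,140:260] if n=='side' else im[220:320,220:320]
    cv2.imwrite(f'pics/{n}2.png',cv2.resize(c,None,fx=4.5,fy=4.5,interpolation=2))
"
```

```text
t 6.2 pos [ 0.3739 -0.272   0.0829] q [-0.237  0.388  0.931  2.141 -0.432  0.81   1.025] F [0.28 1.05 0.67] gap 0.0441
X [9.982e-01 6.060e-02 2.000e-04] Y [ 6.060e-02 -9.982e-01 -4.000e-04] Z [ 2.e-04  4.e-04 -1.e+00] yaw 3.47
[ 0.1   0.11 -0.01]
```

View pics/side2.png

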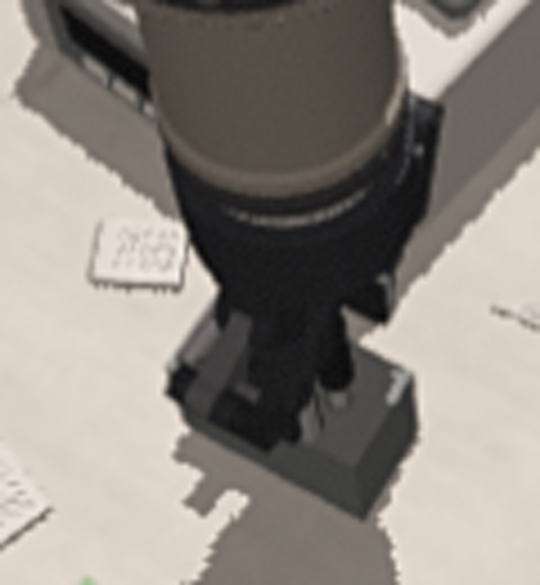

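The fingers straddle the pin (seen at about (340,390) in the crop), and the T-bar at (210,370) is clear. Closing now.

Call:
servo_tool([
  {"x":0.1,"y":0.1,"z":0,"spin":0,"jaw":22},
  {"x":0.1,"y":0.1,"z":0,"spin":0,"jaw":16},
  {"x":0.1,"y":0.1,"z":0,"spin":0,"jaw":10},
  {"x":0.1,"y":0.1,"z":0,"spin":0,"jaw":5},
  {"x":0.1,"y":0.1,"z":0,"spin":0,"jaw":0},
  {"x":0.1,"y":0.1,"z":0,"spin":0,"jaw":0},
  {"x":0.1,"y":0.1,"z":0,"spin":0,"jaw":0},
  {"x":0.1,"y":0.1,"z":0,"spin":0,"jaw":0},
  {"x":0.1,"y":0.1,"z":0,"spin":0,"jaw":0},
  {"x":0.1,"y":0.1,"z":0,"spin":0,"jaw":0},
], force=50)

```text
time: 7.3
tool_pos: [0.3748, -0.2728, 0.0824]
tool_rot: [-0.0, 1.0, 0.03, -0.0]
contact_force: [1.3, -0.1, 3.6]
finger_gap: 0.0126
```

```bash
python3 -c "
from st import *
"
```

```text
t 7.3 pos [ 0.3748 -0.2728  0.0824] q [-0.234  0.391  0.928  2.138 -0.435  0.811  1.027] F [ 1.34 -0.12  3.62] gap 0.0126
X [ 9.982e-01  6.040e-02 -5.000e-04] Y [ 6.040e-02 -9.982e-01 -5.000e-04] Z [-6.e-04  5.e-04 -1.e+00] yaw 3.46
```

Call:
servo_tool([
  {"x":0,"y":0,"z":-0.5,"spin":0,"jaw":0},
  {"x":0,"y":0,"z":-2,"spin":0,"jaw":0},
  {"x":0,"y":0,"z":-4,"spin":0,"jaw":0},
  {"x":0,"y":0,"z":-6,"spin":0,"jaw":0},
  {"x":0,"y":0,"z":-8,"spin":0,"jaw":0},
  {"x":0,"y":0,"z":-10,"spin":0,"jaw":0},
  {"x":0,"y":0,"z":-12,"spin":0,"jaw":0},
  {"x":0,"y":0,"z":-13.3,"spin":0,"jaw":0},
  {"x":0,"y":0,"z":-13.7,"spin":0,"jaw":0},
  {"x":0,"y":0,"z":-13.7,"spin":0,"jaw":0},
])

```text
time: 8.3
tool_pos: [0.3743, -0.2724, 0.219]
tool_rot: [-0.001, 1.0, 0.03, -0.001]
contact_force: [-0.2, 0.4, -0.6]
finger_gap: 0.0121
```

```bash
python3 -c "
from st import *
print(rel((.461,-.2033,.205)))
from cell import eyes
import cv2
for n in ('side','top'):
    sn=eyes.snapshot(n);np.savez(n+'3.npz',**sn);im=sn['image'][:,:,::-1]
    cv2.imwrite(f'pics/{n}3.png',im)
"
```

```text
t 8.3 pos [ 0.3743 -0.2724  0.219 ] q [-0.494  0.139  1.131  1.998 -0.142  1.091  0.761] F [-0.23  0.45 -0.63] gap 0.0121
X [ 0.9981  0.0609 -0.0014] Y [ 0.0609 -0.9981 -0.0016] Z [-0.0015  0.0015 -1.    ] yaw 3.49
[ 9.08 -6.37  1.4 ]
```

View pics/side3.png

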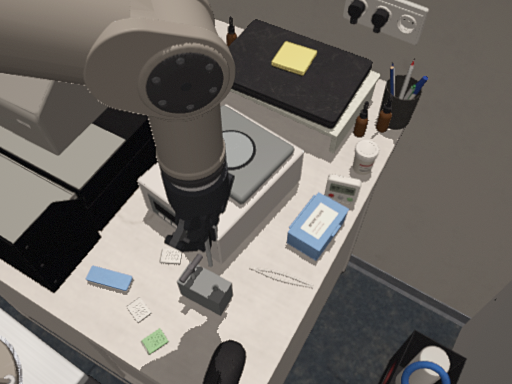

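Pin is lifted in the gripper, stand left with the T-key only. Zooming on the tip.

```bash
python3 -c "
from h import *
a=load('side3');b=load('top3')
cv2.imwrite('pics/s3z.png',cv2.resize(a['image'][200:300,160:250,::-1],None,fx=6,fy=6,interpolation=2))
cv2.imwrite('pics/t3z.png',cv2.resize(b['image'][200:300,210:310,::-1],None,fx=6,fy=6,interpolation=2))
print(proj(a,[.3745,-.2725,.1445]),proj(b,[.3745,-.2725,.1445]))
"
```

```text
[[210.41145623 264.88050795]] [[281.40756467 280.58773282]]
```

View pics/s3z.png

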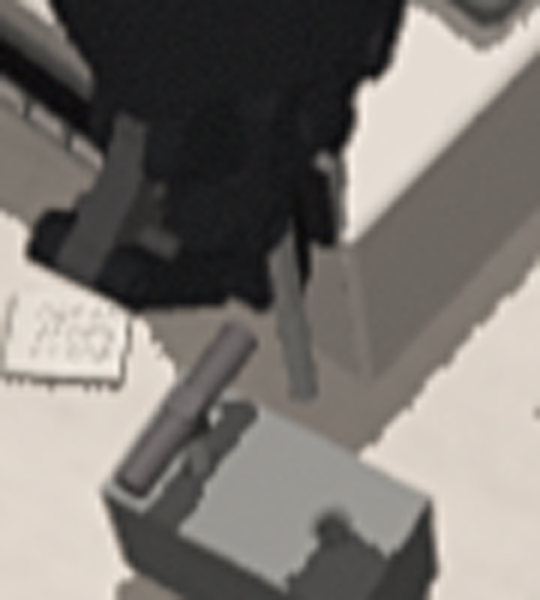

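View pics/t3z.png

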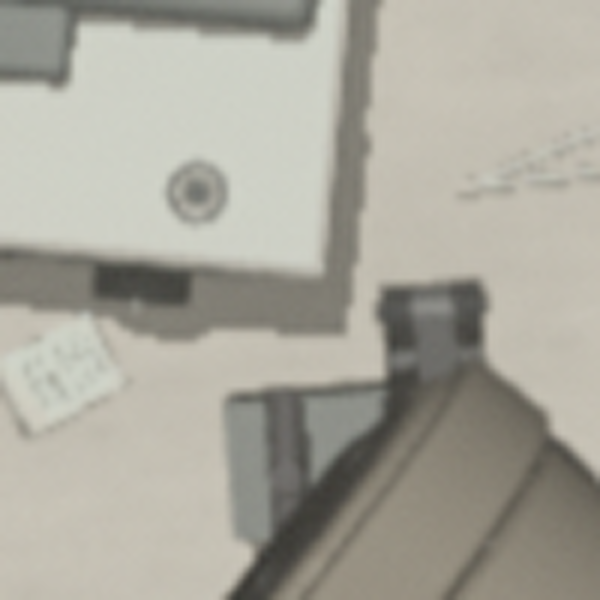

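Call:
servo_tool([
  {"x":1,"y":-0.7,"z":0,"spin":0,"jaw":0},
  {"x":2.5,"y":-1.8,"z":0,"spin":0,"jaw":0},
  {"x":4,"y":-2.8,"z":0,"spin":0,"jaw":0},
  {"x":5.5,"y":-3.9,"z":0,"spin":0,"jaw":0},
  {"x":7,"y":-4.9,"z":0,"spin":0,"jaw":0},
  {"x":8.2,"y":-5.8,"z":0,"spin":0,"jaw":0},
  {"x":9,"y":-6.35,"z":0.5,"spin":0,"jaw":0},
  {"x":9,"y":-6.35,"z":1.4,"spin":0,"jaw":0},
  {"x":9,"y":-6.35,"z":1.8,"spin":0,"jaw":0},
  {"x":9,"y":-6.35,"z":1.8,"spin":0,"jaw":0},
])

```text
time: 9.4
tool_pos: [0.459, -0.2044, 0.2001]
tool_rot: [-0.001, 1.0, 0.029, -0.002]
contact_force: [-0.1, -0.6, -0.3]
finger_gap: 0.0128
```

```bash
python3 -c "
from st import *
print(rel((.4605,-.2034,.18)))
from cell import eyes
from h import *
for n in ('side','top'):
    sn=eyes.snapshot(n);np.savez(n+'4.npz',**sn);im=sn['image'][:,:,::-1]
    c=im[160:250,160:250] if n=='side' else im[180:280,200:300]
    cv2.imwrite(f'pics/{n}4.png',cv2.resize(c,None,fx=6,fy=6,interpolation=2))
a=load('side4');t=s['tool_pos'];print(proj(a,[t[0],t[1],t[2]-.0744]),proj(a,[.4605,-.2034,.105]))
print(onz(a,(214.9,286.6),.058))
"
```

```text
t 9.4 pos [ 0.459  -0.2044  0.2001] q [-0.534  0.284  1.035  1.937 -0.277  1.077  0.676] F [-0.1  -0.62 -0.28] gap 0.0128
X [ 0.9983  0.0584 -0.0036] Y [ 0.0584 -0.9983 -0.0015] Z [-0.0037  0.0012 -1.    ] yaw 3.35
[ 0.17 -0.09  2.01]
[[207.36943714 211.97513985]] [[208.40189015 217.40836113]]
[ 0.37601137 -0.27247391  0.058     ]
```

View pics/side4.png

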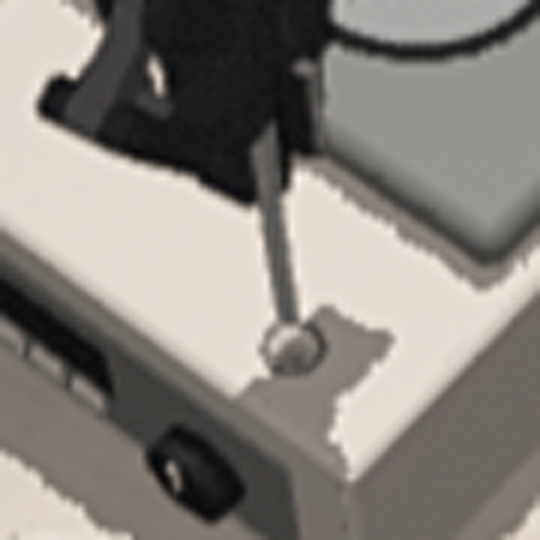

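View pics/top4.png

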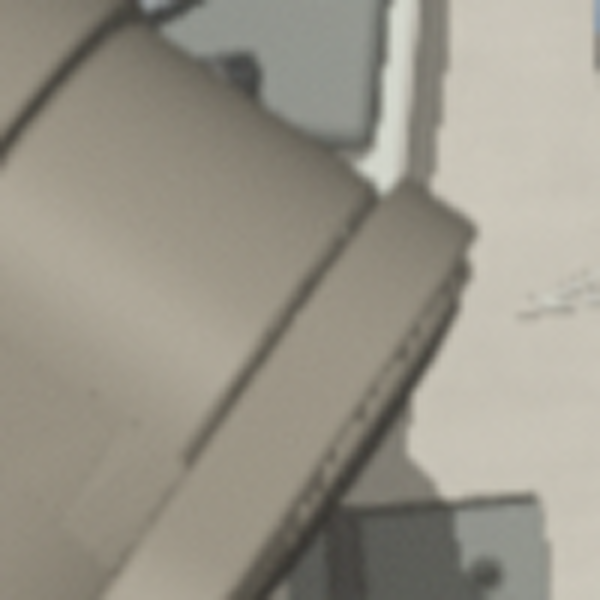

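```bash
python3 -c "
from st import *
print(rel((.4603,-.2030,.18)))
"
```

```text
t 9.5 pos [ 0.4597 -0.2047  0.201 ] q [-0.534  0.283  1.035  1.935 -0.277  1.077  0.675] F [-0.7  -0.03  0.02] gap 0.0127
X [ 0.9983  0.0585 -0.0016] Y [ 0.0585 -0.9983 -0.0012] Z [-0.0017  0.0011 -1.    ] yaw 3.35
[ 0.07 -0.16  2.11]
```

Call:
servo_tool([
  {"x":0.08,"y":-0.15,"z":0,"spin":0,"jaw":0},
  {"x":0.08,"y":-0.15,"z":0.3,"spin":0,"jaw":0},
  {"x":0.08,"y":-0.15,"z":0.6,"spin":0,"jaw":0},
  {"x":0.08,"y":-0.15,"z":0.9,"spin":0,"jaw":0},
  {"x":0.08,"y":-0.15,"z":1.2,"spin":0,"jaw":0},
  {"x":0.08,"y":-0.15,"z":1.4,"spin":0,"jaw":0},
  {"x":0.08,"y":-0.15,"z":1.5,"spin":0,"jaw":0},
  {"x":0.08,"y":-0.15,"z":1.5,"spin":0,"jaw":0},
  {"x":0.08,"y":-0.15,"z":1.5,"spin":0,"jaw":0},
  {"x":0.08,"y":-0.15,"z":1.5,"spin":0,"jaw":0},
])

```text
time: 10.5
tool_pos: [0.4613, -0.2024, 0.1862]
tool_rot: [-0.0, 1.0, 0.03, -0.001]
contact_force: [-1.1, 0.7, 0.8]
finger_gap: 0.0128
```

```bash
python3 -c "
from st import *
print(rel((.4603,-.2030,.18)))
from cell import eyes
from h import *
for n in ('side',):
    sn=eyes.snapshot(n);np.savez(n+'5.npz',**sn);im=sn['image'][:,:,::-1]
    c=im[190:240,180:240]
    cv2.imwrite(f'pics/{n}5.png',cv2.resize(c,None,fx=10,fy=10,interpolation=2))
a=load('side5');t=s['tool_pos'];print(proj(a,t+M[:,2]*.0744),proj(a,[.4605,-.2034,.105]))
"
```

```text
t 10.5 pos [ 0.4613 -0.2024  0.1862] q [-0.519  0.305  1.019  1.952 -0.3    1.048  0.692] F [-1.14  0.68  0.8 ] gap 0.0128
X [ 0.9982  0.0603 -0.0011] Y [ 6.030e-02 -9.982e-01 -9.000e-04] Z [-1.1e-03  9.0e-04 -1.0e+00] yaw 3.46
[-0.1   0.05  0.62]
[[207.81539859 214.76738129]] [[208.40189015 217.40836113]]
```

View pics/side5.png

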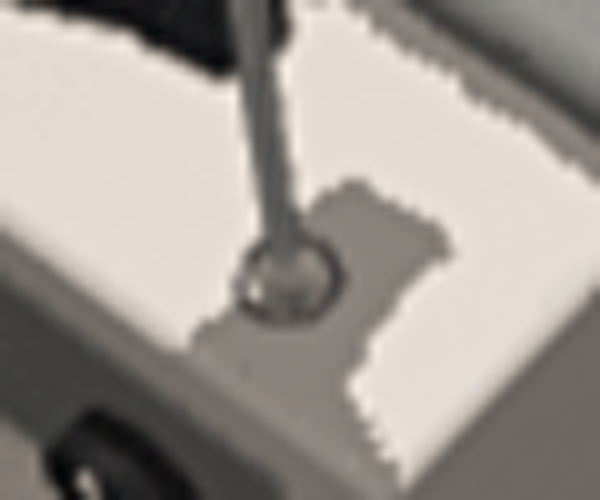

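Call:
servo_tool([
  {"x":-0.09,"y":0.05,"z":0,"spin":0,"jaw":0},
  {"x":-0.09,"y":0.05,"z":0,"spin":0,"jaw":0},
  {"x":-0.09,"y":0.05,"z":0.2,"spin":0,"jaw":0},
  {"x":-0.09,"y":0.05,"z":0.4,"spin":0,"jaw":0},
  {"x":-0.09,"y":0.05,"z":0.55,"spin":0,"jaw":0},
  {"x":-0.09,"y":0.05,"z":0.7,"spin":0,"jaw":0},
  {"x":-0.09,"y":0.05,"z":0.8,"spin":0,"jaw":0},
  {"x":-0.09,"y":0.05,"z":0.9,"spin":0,"jaw":0},
  {"x":-0.09,"y":0.05,"z":1,"spin":0,"jaw":0},
  {"x":-0.09,"y":0.05,"z":1,"spin":0,"jaw":0},
])

```text
time: 11.55
tool_pos: [0.4602, -0.2029, 0.176]
tool_rot: [-0.0, 1.0, 0.03, -0.001]
contact_force: [-0.3, 0.1, -0.5]
finger_gap: 0.0125
```

```bash
python3 -c "
from st import *
print(rel((.4603,-.2030,.18)))
from cell import eyes
from h import *
for n in ('side',):
    sn=eyes.snapshot(n);np.savez(n+'6.npz',**sn);im=sn['image'][:,:,::-1]
    c=im[190:240,180:240]
    cv2.imwrite(f'pics/{n}6.png',cv2.resize(c,None,fx=10,fy=10,interpolation=2))
a=load('side6');t=s['tool_pos'];print(proj(a,t+M[:,2]*.0744),proj(a,[.4605,-.2034,.105]))
"
```

```text
t 11.55 pos [ 0.4602 -0.2029  0.176 ] q [-0.506  0.318  1.009  1.965 -0.315  1.028  0.707] F [-0.27  0.08 -0.53] gap 0.0125
X [ 0.9982  0.0603 -0.0016] Y [ 0.0603 -0.9982 -0.001 ] Z [-1.6e-03  9.0e-04 -1.0e+00] yaw 3.46
[ 0.01  0.01 -0.4 ]
[[208.13779213 218.44743527]] [[208.40189015 217.40836113]]
```

View pics/side6.png

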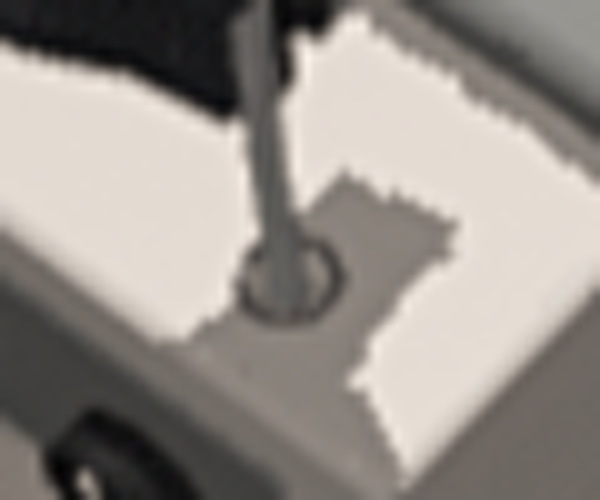

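The shaft is in the hole mouth (ring spans columns 240–340 of the crop, shaft at 287) and there is no force. Continuing down.

Call:
servo_tool([
  {"x":0,"y":0,"z":0.1,"spin":0,"jaw":0},
  {"x":0,"y":0,"z":0.2,"spin":0,"jaw":0},
  {"x":0,"y":0,"z":0.3,"spin":0,"jaw":0},
  {"x":0,"y":0,"z":0.4,"spin":0,"jaw":0},
  {"x":0,"y":0,"z":0.5,"spin":0,"jaw":0},
  {"x":0,"y":0,"z":0.6,"spin":0,"jaw":0},
  {"x":0,"y":0,"z":0.7,"spin":0,"jaw":0},
  {"x":0,"y":0,"z":0.8,"spin":0,"jaw":0},
  {"x":0,"y":0,"z":0.8,"spin":0,"jaw":0},
  {"x":0,"y":0,"z":0.8,"spin":0,"jaw":0},
])

```text
time: 12.6
tool_pos: [0.4603, -0.2029, 0.1681]
tool_rot: [-0.0, 1.0, 0.03, -0.001]
contact_force: [0.7, 1.3, -0.7]
finger_gap: 0.0126
```

```bash
python3 -c "
from st import *
"
```

```text
t 12.6 pos [ 0.4603 -0.2029  0.1681] q [-0.496  0.33   1.     1.973 -0.327  1.012  0.718] F [ 0.68  1.3  -0.72] gap 0.0126
X [ 0.9982  0.0603 -0.0013] Y [ 6.030e-02 -9.982e-01 -9.000e-04] Z [-1.4e-03  9.0e-04 -1.0e+00] yaw 3.46
```

Call:
servo_tool([
  {"x":0,"y":0,"z":0.06,"spin":0,"jaw":0},
  {"x":0,"y":0,"z":0.12,"spin":0,"jaw":0},
  {"x":0,"y":0,"z":0.18,"spin":0,"jaw":0},
  {"x":0,"y":0,"z":0.24,"spin":0,"jaw":0},
  {"x":0,"y":0,"z":0.3,"spin":0,"jaw":0},
  {"x":0,"y":0,"z":0.36,"spin":0,"jaw":0},
  {"x":0,"y":0,"z":0.42,"spin":0,"jaw":0},
  {"x":0,"y":0,"z":0.46,"spin":0,"jaw":0},
  {"x":0,"y":0,"z":0.5,"spin":0,"jaw":0},
  {"x":0,"y":0,"z":0.5,"spin":0,"jaw":0},
])

```text
time: 13.6
tool_pos: [0.4603, -0.2029, 0.1631]
tool_rot: [-0.0, 1.0, 0.03, -0.001]
contact_force: [-1.0, 0.1, -1.0]
finger_gap: 0.0127
```

```bash
python3 -c "
from st import *
"
```

```text
t 13.6 pos [ 0.4603 -0.2029  0.1631] q [-0.489  0.337  0.994  1.978 -0.335  1.002  0.725] F [-1.04  0.13 -1.02] gap 0.0127
X [ 0.9982  0.0603 -0.0014] Y [ 0.0603 -0.9982 -0.001 ] Z [-1.5e-03  9.0e-04 -1.0e+00] yaw 3.46
```

Call:
servo_tool([
  {"x":0,"y":0,"z":0.06,"spin":0,"jaw":0},
  {"x":0,"y":0,"z":0.12,"spin":0,"jaw":0},
  {"x":0,"y":0,"z":0.18,"spin":0,"jaw":0},
  {"x":0,"y":0,"z":0.24,"spin":0,"jaw":0},
  {"x":0,"y":0,"z":0.3,"spin":0,"jaw":0},
  {"x":0,"y":0,"z":0.36,"spin":0,"jaw":0},
  {"x":0,"y":0,"z":0.42,"spin":0,"jaw":0},
  {"x":0,"y":0,"z":0.48,"spin":0,"jaw":0},
  {"x":0,"y":0,"z":0.5,"spin":0,"jaw":0},
  {"x":0,"y":0,"z":0.5,"spin":0,"jaw":0},
])

```text
time: 14.6
tool_pos: [0.4603, -0.2029, 0.1581]
tool_rot: [-0.0, 1.0, 0.03, -0.001]
contact_force: [0.3, -0.6, -0.7]
finger_gap: 0.0131
```

Call:
servo_tool([
  {"x":0,"y":0,"z":0.06,"spin":0,"jaw":0},
  {"x":0,"y":0,"z":0.12,"spin":0,"jaw":0},
  {"x":0,"y":0,"z":0.18,"spin":0,"jaw":0},
  {"x":0,"y":0,"z":0.24,"spin":0,"jaw":0},
  {"x":0,"y":0,"z":0.3,"spin":0,"jaw":0},
  {"x":0,"y":0,"z":0.36,"spin":0,"jaw":0},
  {"x":0,"y":0,"z":0.42,"spin":0,"jaw":0},
  {"x":0,"y":0,"z":0.48,"spin":0,"jaw":0},
  {"x":0,"y":0,"z":0.5,"spin":0,"jaw":0},
  {"x":0,"y":0,"z":0.5,"spin":0,"jaw":0},
])

```text
time: 15.6
tool_pos: [0.4602, -0.2029, 0.1531]
tool_rot: [-0.0, 1.0, 0.03, -0.001]
contact_force: [0.8, 0.3, -0.0]
finger_gap: 0.013
```

Call:
servo_tool([
  {"x":0,"y":0,"z":0.06,"spin":0,"jaw":0},
  {"x":0,"y":0,"z":0.12,"spin":0,"jaw":0},
  {"x":0,"y":0,"z":0.18,"spin":0,"jaw":0},
  {"x":0,"y":0,"z":0.24,"spin":0,"jaw":0},
  {"x":0,"y":0,"z":0.3,"spin":0,"jaw":0},
  {"x":0,"y":0,"z":0.36,"spin":0,"jaw":0},
  {"x":0,"y":0,"z":0.42,"spin":0,"jaw":0},
  {"x":0,"y":0,"z":0.48,"spin":0,"jaw":0},
  {"x":0,"y":0,"z":0.5,"spin":0,"jaw":0},
  {"x":0,"y":0,"z":0.5,"spin":0,"jaw":0},
])

```text
time: 16.6
tool_pos: [0.4603, -0.2029, 0.1481]
tool_rot: [-0.0, 1.0, 0.03, -0.001]
contact_force: [-0.4, -0.4, -0.2]
finger_gap: 0.0128
```

Call:
servo_tool([
  {"x":0,"y":0,"z":0.06,"spin":0,"jaw":0},
  {"x":0,"y":0,"z":0.12,"spin":0,"jaw":0},
  {"x":0,"y":0,"z":0.18,"spin":0,"jaw":0},
  {"x":0,"y":0,"z":0.24,"spin":0,"jaw":0},
  {"x":0,"y":0,"z":0.3,"spin":0,"jaw":0},
  {"x":0,"y":0,"z":0.36,"spin":0,"jaw":0},
  {"x":0,"y":0,"z":0.42,"spin":0,"jaw":0},
  {"x":0,"y":0,"z":0.48,"spin":0,"jaw":0},
  {"x":0,"y":0,"z":0.5,"spin":0,"jaw":0},
  {"x":0,"y":0,"z":0.5,"spin":0,"jaw":0},
])

```text
time: 17.6
tool_pos: [0.4602, -0.2029, 0.1431]
tool_rot: [-0.0, 1.0, 0.03, -0.001]
contact_force: [0.2, -0.4, -0.5]
finger_gap: 0.0126
```

Call:
servo_tool([
  {"x":0,"y":0,"z":0.06,"spin":0,"jaw":0},
  {"x":0,"y":0,"z":0.12,"spin":0,"jaw":0},
  {"x":0,"y":0,"z":0.18,"spin":0,"jaw":0},
  {"x":0,"y":0,"z":0.24,"spin":0,"jaw":0},
  {"x":0,"y":0,"z":0.3,"spin":0,"jaw":0},
  {"x":0,"y":0,"z":0.36,"spin":0,"jaw":0},
  {"x":0,"y":0,"z":0.42,"spin":0,"jaw":0},
  {"x":0,"y":0,"z":0.48,"spin":0,"jaw":0},
  {"x":0,"y":0,"z":0.5,"spin":0,"jaw":0},
  {"x":0,"y":0,"z":0.5,"spin":0,"jaw":0},
])

```text
time: 18.6
tool_pos: [0.4605, -0.203, 0.1384]
tool_rot: [-0.0, 1.0, 0.03, -0.0]
contact_force: [-0.8, 0.2, 4.9]
finger_gap: 0.0124
```

```bash
python3 -c "
from st import *
from cell import eyes
import cv2
im=eyes.snapshot('side')['image'][:,:,::-1]
st=status.read_state();print(st['contact_force'],st['tool_pos'])
cv2.imwrite('pics/side7.png',cv2.resize(im[110:250,130:310],None,fx=4,fy=4,interpolation=2))
"
```

```text
t 18.6 pos [ 0.4605 -0.203   0.1384] q [-0.455  0.373  0.963  2.003 -0.376  0.954  0.759] F [-0.84  0.22  4.87] gap 0.0124
X [ 9.982e-01  6.030e-02 -9.000e-04] Y [ 6.030e-02 -9.982e-01 -8.000e-04] Z [-9.e-04  7.e-04 -1.e+00] yaw 3.46
[-0.4513717   0.85324685  5.80847024] [ 0.46047345 -0.20303476  0.13836205]
```

View pics/side7.png

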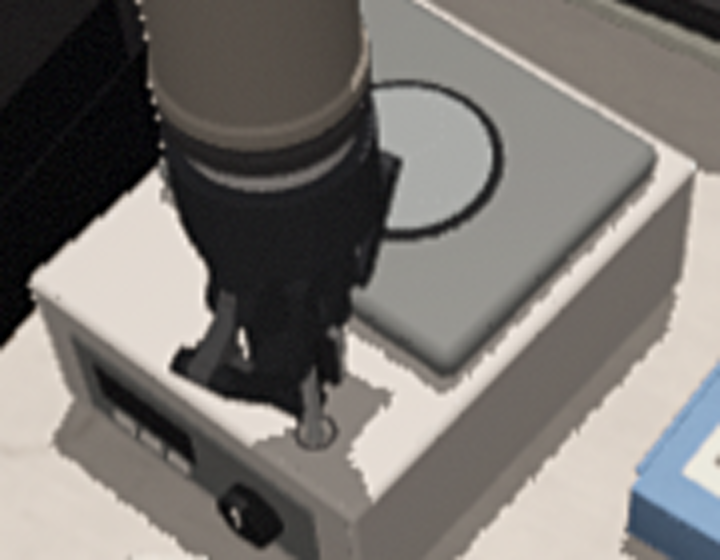

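Shaft deep in the hole, lid still shut; Fz ≈ 5.3 N, so I am on the catch about 3 mm in. Pressing on slowly.

Call:
servo_tool([
  {"x":0,"y":0,"z":0.04,"spin":0,"jaw":0},
  {"x":0,"y":0,"z":0.08,"spin":0,"jaw":0},
  {"x":0,"y":0,"z":0.12,"spin":0,"jaw":0},
  {"x":0,"y":0,"z":0.16,"spin":0,"jaw":0},
  {"x":0,"y":0,"z":0.2,"spin":0,"jaw":0},
  {"x":0,"y":0,"z":0.23,"spin":0,"jaw":0},
  {"x":0,"y":0,"z":0.26,"spin":0,"jaw":0},
  {"x":0,"y":0,"z":0.29,"spin":0,"jaw":0},
  {"x":0,"y":0,"z":0.3,"spin":0,"jaw":0},
  {"x":0,"y":0,"z":0.3,"spin":0,"jaw":0},
])

```text
time: 19.65
tool_pos: [0.4605, -0.203, 0.1354]
tool_rot: [-0.0, 1.0, 0.03, -0.0]
contact_force: [-0.4, -0.0, 7.0]
finger_gap: 0.0126
```

```bash
python3 -c "
from st import *
"
```

```text
t 19.65 pos [ 0.4605 -0.203   0.1354] q [-0.451  0.378  0.959  2.006 -0.381  0.949  0.764] F [-0.42 -0.04  7.03] gap 0.0126
X [ 9.982e-01  6.030e-02 -8.000e-04] Y [ 6.030e-02 -9.982e-01 -8.000e-04] Z [-8.e-04  8.e-04 -1.e+00] yaw 3.46
```

Call:
servo_tool([
  {"x":0,"y":0,"z":0.04,"spin":0,"jaw":0},
  {"x":0,"y":0,"z":0.08,"spin":0,"jaw":0},
  {"x":0,"y":0,"z":0.11,"spin":0,"jaw":0},
  {"x":0,"y":0,"z":0.14,"spin":0,"jaw":0},
  {"x":0,"y":0,"z":0.17,"spin":0,"jaw":0},
  {"x":0,"y":0,"z":0.2,"spin":0,"jaw":0},
  {"x":0,"y":0,"z":0.22,"spin":0,"jaw":0},
  {"x":0,"y":0,"z":0.24,"spin":0,"jaw":0},
  {"x":0,"y":0,"z":0.24,"spin":0,"jaw":0},
  {"x":0,"y":0,"z":0.24,"spin":0,"jaw":0},
])

```text
time: 20.65
tool_pos: [0.4606, -0.2031, 0.1333]
tool_rot: [-0.0, 1.0, 0.03, -0.0]
contact_force: [-0.8, 0.7, 8.9]
finger_gap: 0.0128
```

```bash
python3 -c "
from st import *
from cell import eyes
import cv2
im=eyes.snapshot('side')['image'][:,:,::-1]
st=status.read_state();print(st['contact_force'],st['tool_pos'])
cv2.imwrite('pics/side8.png',im)
"
```

```text
t 20.65 pos [ 0.4606 -0.2031  0.1333] q [-0.448  0.381  0.956  2.007 -0.385  0.945  0.767] F [-0.78  0.72  8.9 ] gap 0.0128
X [ 9.982e-01  6.020e-02 -6.000e-04] Y [ 6.020e-02 -9.982e-01 -9.000e-04] Z [-7.e-04  9.e-04 -1.e+00] yaw 3.45
[-1.49938671 -0.07535051  8.02077637] [ 0.46059246 -0.20314091  0.13332355]
```

View pics/side8.png

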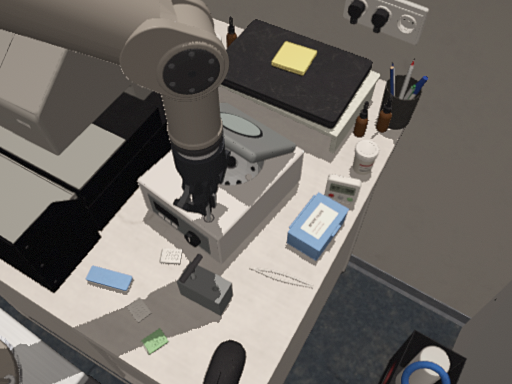

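The lid has sprung: rotor visible at (240,170), lid tilted at (255,135). Withdrawing straight up.

Call:
servo_tool([
  {"x":0,"y":0,"z":-0.5,"spin":0,"jaw":0},
  {"x":0,"y":0,"z":-1.5,"spin":0,"jaw":0},
  {"x":0,"y":0,"z":-2.7,"spin":0,"jaw":0},
  {"x":0,"y":0,"z":-4,"spin":0,"jaw":0},
  {"x":0,"y":0,"z":-5.3,"spin":0,"jaw":0},
  {"x":0,"y":0,"z":-6.6,"spin":0,"jaw":0},
  {"x":0,"y":0,"z":-7.8,"spin":0,"jaw":0},
  {"x":0,"y":0,"z":-8.8,"spin":0,"jaw":0},
  {"x":0,"y":0,"z":-9,"spin":0,"jaw":0},
  {"x":0,"y":0,"z":-9,"spin":0,"jaw":0},
])

```text
time: 21.7
tool_pos: [0.4605, -0.2029, 0.223]
tool_rot: [-0.001, 1.0, 0.03, -0.0]
contact_force: [0.5, -0.2, -0.7]
finger_gap: 0.0125
```

```bash
python3 -c "
from st import *
print(rel((.375,-.273,.222)))
"
```

```text
t 21.7 pos [ 0.4605 -0.2029  0.223 ] q [-0.566  0.252  1.055  1.909 -0.244  1.12   0.644] F [ 0.47 -0.17 -0.71] gap 0.0125
X [ 9.982e-01  6.060e-02 -8.000e-04] Y [ 0.0606 -0.9982 -0.001 ] Z [-9.e-04  1.e-03 -1.e+00] yaw 3.47
[-8.96  6.48  0.1 ]
```

Call:
servo_tool([
  {"x":-1,"y":0.7,"z":0,"spin":0,"jaw":0},
  {"x":-2.5,"y":1.8,"z":0,"spin":0,"jaw":0},
  {"x":-4.2,"y":3,"z":0,"spin":0,"jaw":0},
  {"x":-5.9,"y":4.2,"z":0,"spin":0,"jaw":0},
  {"x":-7.5,"y":5.4,"z":0,"spin":0,"jaw":0},
  {"x":-8.6,"y":6.2,"z":0,"spin":0,"jaw":0},
  {"x":-9,"y":6.46,"z":1.5,"spin":0,"jaw":0},
  {"x":-9,"y":6.46,"z":3.5,"spin":0,"jaw":0},
  {"x":-9,"y":6.46,"z":5.5,"spin":0,"jaw":0},
  {"x":-9,"y":6.46,"z":6.5,"spin":0,"jaw":0},
])

```text
time: 22.7
tool_pos: [0.3732, -0.2726, 0.1565]
tool_rot: [-0.001, 1.0, 0.03, -0.002]
contact_force: [-0.1, -0.4, -0.7]
finger_gap: 0.0124
```

```bash
python3 -c "
from st import *
from cell import eyes
from h import *
sn=eyes.snapshot('side');np.savez('side9.npz',**sn);im=sn['image'][:,:,::-1]
cv2.imwrite('pics/side9.png',cv2.resize(im[240:310,170:250],None,fx=8,fy=8,interpolation=2))
st=status.read_state();t=st['tool_pos'];print(t);print('tip pred',proj(sn,t-[0,0,.0744]),'hole',proj(sn,[.3748,-.2728,.058]))
s=st;print(rel((.3748,-.2728,.0824)))
"
```

```text
t 22.7 pos [ 0.3732 -0.2726  0.1565] q [-0.382  0.263  1.066  2.072 -0.28   0.963  0.893] F [-0.06 -0.36 -0.68] gap 0.0124
X [ 0.9982  0.0599 -0.0033] Y [ 0.0599 -0.9982 -0.0019] Z [-0.0034  0.0017 -1.    ] yaw 3.43
[ 0.37272576 -0.27218191  0.15574174]
tip pred [[212.61557061 282.40110601]] hole [[214.64635309 287.25847276]]
[0.18 0.04 7.41]
```

View pics/side9.png

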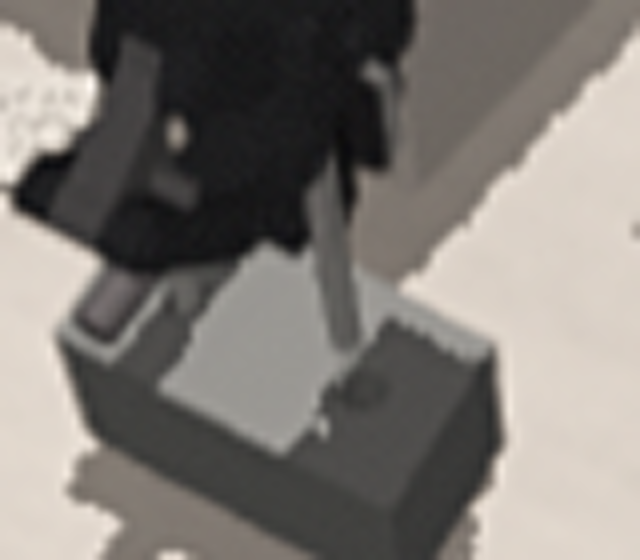

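Call:
servo_tool([
  {"x":0.1,"y":0.05,"z":0,"spin":0,"jaw":0},
  {"x":0.1,"y":0.05,"z":0.4,"spin":0,"jaw":0},
  {"x":0.1,"y":0.05,"z":0.8,"spin":0,"jaw":0},
  {"x":0.1,"y":0.05,"z":1.1,"spin":0,"jaw":0},
  {"x":0.1,"y":0.05,"z":1.3,"spin":0,"jaw":0},
  {"x":0.1,"y":0.05,"z":1.3,"spin":0,"jaw":0},
  {"x":0.1,"y":0.05,"z":1.3,"spin":0,"jaw":0},
  {"x":0.1,"y":0.05,"z":1.3,"spin":0,"jaw":0},
  {"x":0.1,"y":0.05,"z":1.3,"spin":0,"jaw":0},
  {"x":0.1,"y":0.05,"z":1.3,"spin":0,"jaw":0},
])

```text
time: 23.75
tool_pos: [0.3754, -0.2733, 0.1449]
tool_rot: [-0.0, 1.0, 0.03, -0.001]
contact_force: [-0.4, -0.7, -0.5]
finger_gap: 0.013
```

```bash
python3 -c "
from st import *
print(rel((.3747,-.2729,.0824)))
"
```

```text
t 23.75 pos [ 0.3754 -0.2733  0.1449] q [-0.357  0.288  1.046  2.081 -0.309  0.938  0.919] F [-0.37 -0.65 -0.45] gap 0.013
X [ 0.9982  0.0604 -0.0011] Y [ 6.040e-02 -9.982e-01 -9.000e-04] Z [-1.1e-03  8.0e-04 -1.0e+00] yaw 3.46
[-0.06 -0.04  6.25]
```

Call:
servo_tool([
  {"x":-0.06,"y":-0.04,"z":0.3,"spin":0,"jaw":0},
  {"x":-0.06,"y":-0.04,"z":0.7,"spin":0,"jaw":0},
  {"x":-0.06,"y":-0.04,"z":1,"spin":0,"jaw":0},
  {"x":-0.06,"y":-0.04,"z":1.25,"spin":0,"jaw":0},
  {"x":-0.06,"y":-0.04,"z":1.5,"spin":0,"jaw":0},
  {"x":-0.06,"y":-0.04,"z":1.75,"spin":0,"jaw":0},
  {"x":-0.06,"y":-0.04,"z":2,"spin":0,"jaw":0},
  {"x":-0.06,"y":-0.04,"z":2.25,"spin":0,"jaw":0},
  {"x":-0.06,"y":-0.04,"z":2.4,"spin":0,"jaw":0},
  {"x":-0.06,"y":-0.04,"z":2.4,"spin":0,"jaw":0},
])

```text
time: 24.75
tool_pos: [0.3745, -0.2728, 0.1206]
tool_rot: [-0.001, 1.0, 0.03, -0.001]
contact_force: [-0.1, 0.6, -0.1]
finger_gap: 0.0122
```

```bash
python3 -c "
from st import *
print(rel((.3747,-.2729,.0824)))
"
```

```text
t 24.75 pos [ 0.3745 -0.2728  0.1206] q [-0.312  0.329  1.007  2.106 -0.359  0.889  0.963] F [-0.15  0.58 -0.14] gap 0.0122
X [ 0.9982  0.0602 -0.0017] Y [ 0.0602 -0.9982 -0.0011] Z [-0.0018  0.001  -1.    ] yaw 3.45
[0.02 0.02 3.82]
```

Call:
servo_tool([
  {"x":0.02,"y":0.01,"z":0.6,"spin":0,"jaw":0},
  {"x":0.02,"y":0.01,"z":1.2,"spin":0,"jaw":0},
  {"x":0.02,"y":0.01,"z":1.8,"spin":0,"jaw":0},
  {"x":0.02,"y":0.01,"z":2.4,"spin":0,"jaw":0},
  {"x":0.02,"y":0.01,"z":2.9,"spin":0,"jaw":0},
  {"x":0.02,"y":0.01,"z":3.3,"spin":0,"jaw":0},
  {"x":0.02,"y":0.01,"z":3.5,"spin":0,"jaw":0},
  {"x":0.02,"y":0.01,"z":3.65,"spin":0,"jaw":0},
  {"x":0.02,"y":0.01,"z":3.7,"spin":0,"jaw":0},
  {"x":0.02,"y":0.01,"z":3.7,"spin":0,"jaw":0},
])

```text
time: 25.75
tool_pos: [0.3749, -0.273, 0.0839]
tool_rot: [-0.0, 1.0, 0.03, -0.001]
contact_force: [-0.7, 1.0, -0.3]
finger_gap: 0.0123
```

```bash
python3 -c "
from st import *
print(rel((.3747,-.2729,.0824)))
"
```

```text
t 25.75 pos [ 0.3749 -0.273   0.0839] q [-0.242  0.393  0.94   2.136 -0.439  0.816  1.031] F [-0.71  1.02 -0.34] gap 0.0123
X [ 0.9982  0.0603 -0.0011] Y [ 6.030e-02 -9.982e-01 -9.000e-04] Z [-1.2e-03  8.0e-04 -1.0e+00] yaw 3.46
[-0.02 -0.01  0.15]
```

Call:
servo_tool([
  {"x":0,"y":0,"z":0.1,"spin":0,"jaw":0},
  {"x":0,"y":0,"z":0.1,"spin":0,"jaw":16},
  {"x":0,"y":0,"z":0.1,"spin":0,"jaw":25},
  {"x":0,"y":0,"z":0.1,"spin":0,"jaw":40},
  {"x":0,"y":0,"z":0.1,"spin":0,"jaw":60},
  {"x":0,"y":0,"z":0.1,"spin":0,"jaw":70},
  {"x":0,"y":0,"z":-1,"spin":0,"jaw":70},
  {"x":0,"y":0,"z":-3.5,"spin":0,"jaw":70},
  {"x":0,"y":0,"z":-7,"spin":0,"jaw":70},
  {"x":0,"y":0,"z":-11,"spin":0,"jaw":70},
])

```text
time: 26.75
tool_pos: [0.3741, -0.273, 0.1949]
tool_rot: [-0.001, 1.0, 0.03, -0.002]
contact_force: [1.1, 0.6, 0.6]
finger_gap: 0.0594
```

```bash
python3 -c "
from st import *
from cell import eyes
from h import *
for n in ('side','top'):
    sn=eyes.snapshot(n);np.savez(n+'10.npz',**sn);im=sn['image'][:,:,::-1]
    cv2.imwrite(f'pics/{n}10.png',im)
a=load('side0')
# hinge estimate from top0 geometry: lip & port
"
```

```text
t 26.75 pos [ 0.3741 -0.273   0.1949] q [-0.461  0.196  1.126  2.027 -0.203  1.042  0.821] F [1.1  0.55 0.61] gap 0.0594
X [ 0.9982  0.0591 -0.0035] Y [ 0.0591 -0.9983 -0.0012] Z [-0.0036  0.001  -1.    ] yaw 3.39
```

View pics/side10.png

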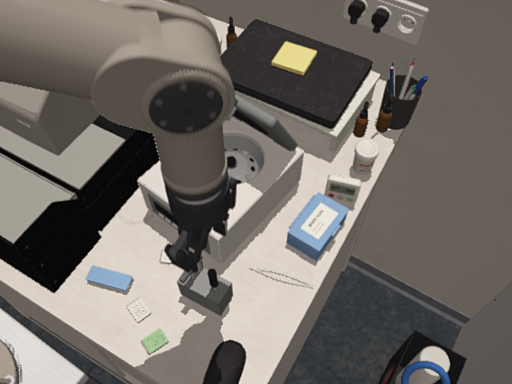

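View pics/top10.png

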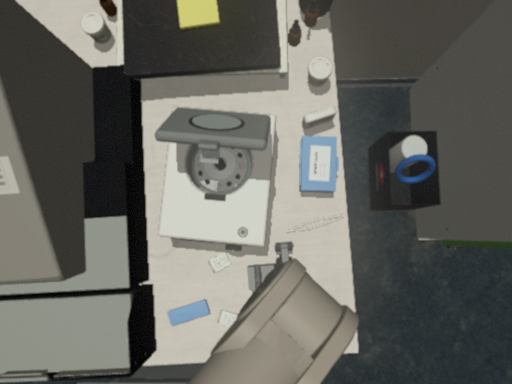

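Pin stands in its hole again (grip at (212,278) side), T-key in place. Now the lid: it's up, tab at (208,152) in the top view.

```bash
python3 - <<'E'
from h import *
b=load("top10");b0=load("top0")
for q in ((175,135),(215,141),(260,141),(215,121),(208,152),(206,147),(208,160)): print(q,dep(b,q).round(4))
# deck corners in top0 at z=.105
for q in ((177,107),(276,115),(162,237),(264,246)): print(q,onz(b0,q,.105).round(4))
print("lip0",onz(b0,(214,207),.116), dep(b0,(214,200)))
E
```

```text
(175, 135) [ 0.6143 -0.1071  0.2529]
(215, 141) [ 0.6025 -0.1708  0.2564]
(260, 141) [ 0.6013 -0.2413  0.2543]
(215, 121) [ 0.6485 -0.1647  0.1972]
(208, 152) [ 0.5888 -0.1572  0.2361]
(206, 147) [ 0.5909 -0.1583  0.2696]
(208, 160) [ 0.5758 -0.1572  0.2365]
(177, 107) [ 0.6996 -0.0821  0.105 ]
(276, 115) [ 0.6792 -0.2702  0.105 ]
(162, 237) [ 0.4537 -0.0538  0.105 ]
(264, 246) [ 0.4341 -0.2428  0.105 ]
lip0 [ 0.50702524 -0.15251908  0.116     ] [ 0.51970517 -0.15295674  0.11880413]
```

Call:
servo_tool([
  {"x":0.5,"y":-0.4,"z":-2,"spin":0,"jaw":60},
  {"x":2,"y":-1.5,"z":-3.2,"spin":1,"jaw":40},
  {"x":4,"y":-3.1,"z":-3.2,"spin":3,"jaw":20},
  {"x":6,"y":-4.7,"z":-3.2,"spin":5,"jaw":0},
  {"x":8,"y":-6.2,"z":-3.2,"spin":7,"jaw":0},
  {"x":10,"y":-7.8,"z":-3.2,"spin":9,"jaw":0},
  {"x":12,"y":-9.4,"z":-3.2,"spin":10,"jaw":0},
  {"x":13.5,"y":-10.5,"z":-3.2,"spin":10,"jaw":0},
  {"x":14.3,"y":-11.2,"z":-3.2,"spin":10,"jaw":0},
  {"x":14.3,"y":-11.2,"z":-3.2,"spin":10,"jaw":0},
])

```text
time: 27.85
tool_pos: [0.5116, -0.1517, 0.2256]
tool_rot: [-0.0, 0.998, -0.056, -0.001]
contact_force: [-0.3, 0.2, -0.2]
finger_gap: 0.0003
```

```bash
python3 -c "
from st import *
from cell import eyes
from h import *
for n in ('side','top'):
    sn=eyes.snapshot(n);np.savez(n+'11.npz',**sn);im=sn['image'][:,:,::-1]
    cv2.imwrite(f'pics/{n}11.png',im)
st=status.read_state();print(st['tool_pos'])
s=st
e=np.array([.9936,-.113,0]);H=np.array([.675,-.172,.23])
print([(k,rel(H+e*k)) for k in (-.165,-.1,-.05)])
from plan2 import *
for r in sim_world(s['qpos'],[tuple(H+e*-.04)+(-6.5,)],0)[1]: print(*r)
"
```

```text
t 27.85 pos [ 0.5116 -0.1517  0.2256] q [-0.644  0.344  1.064  1.839 -0.328  1.153  0.419] F [-0.29  0.21 -0.2 ] gap 0.0003
X [ 0.9937 -0.1118 -0.0019] Y [-1.118e-01 -9.937e-01 -2.000e-04] Z [-1.9e-03  4.0e-04 -1.0e+00] yaw -6.42
[ 0.51009574 -0.15363146  0.2257218 ]
[(-0.165, array([-0.04,  0.17, -0.44])), (-0.1, array([ 6.46,  0.18, -0.46])), (-0.05, array([11.46,  0.18, -0.47]))]
[ 0.635256 -0.16748   0.23     -6.5     ] [-0.49  0.57  0.96  1.53 -0.48  1.3   0.42] 0.0005
```

View pics/side11.png

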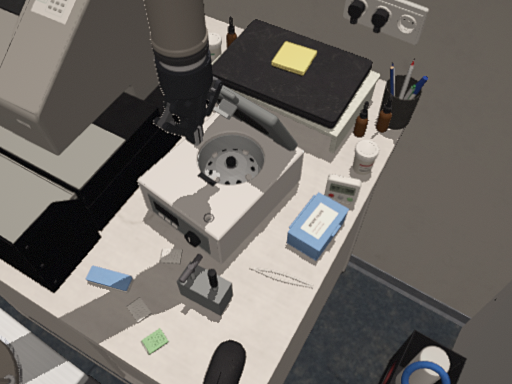

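View pics/top11.png

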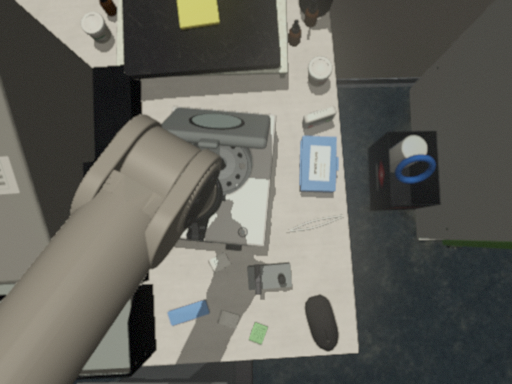

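The fingers are in front of the tab and the pin stands in the stand. Pushing the lid back gently.

Call:
servo_tool([
  {"x":1,"y":0.15,"z":0,"spin":0,"jaw":0},
  {"x":2,"y":0.15,"z":0,"spin":0,"jaw":0},
  {"x":2.8,"y":0.15,"z":-0.1,"spin":0,"jaw":0},
  {"x":3.6,"y":0.15,"z":-0.2,"spin":0,"jaw":0},
  {"x":4.4,"y":0.15,"z":-0.3,"spin":0,"jaw":0},
  {"x":5.2,"y":0.15,"z":-0.4,"spin":0,"jaw":0},
  {"x":6,"y":0.15,"z":-0.6,"spin":0,"jaw":0},
  {"x":6.8,"y":0.15,"z":-0.8,"spin":0,"jaw":0},
  {"x":7.5,"y":0.15,"z":-1,"spin":0,"jaw":0},
  {"x":8,"y":0.15,"z":-1,"spin":0,"jaw":0},
])

```text
time: 28.95
tool_pos: [0.5861, -0.1631, 0.2432]
tool_rot: [-0.004, 0.998, -0.058, -0.005]
contact_force: [-29.0, 12.8, 56.3]
finger_gap: -0.0002
```

```bash
cat > lidlook.py <<'E'
import sys
from st import *
from cell import eyes
from h import *
i=sys.argv[1]
a=eyes.snapshot('side');b=eyes.snapshot('top')
A=cv2.resize(a['image'][60:210,130:310],None,fx=2.2,fy=2.2);B=cv2.resize(b['image'][80:230,140:300],None,fx=2.2,fy=2.2)
cv2.imwrite(f'pics/lid{i}.png',np.hstack([A,B])[:,:,::-1])
np.savez(f'side{i}.npz',**a);np.savez(f'top{i}.npz',**b)
st=status.read_state();print(st['contact_force'],st['tool_pos'])
E
python3 lidlook.py 12
```

```text
t 28.95 pos [ 0.5861 -0.1631  0.2432] q [-0.496  0.489  0.99   1.634 -0.429  1.267  0.462] F [-29.05  12.83  56.34] gap -0.0002
X [ 0.9933 -0.1149 -0.0112] Y [-0.115  -0.9933 -0.0083] Z [-0.0102  0.0095 -0.9999] yaw -6.6
[-24.31776985  12.1989756   48.54625783] [ 0.58770048 -0.16327686  0.24420763]
```

View pics/lid12.png

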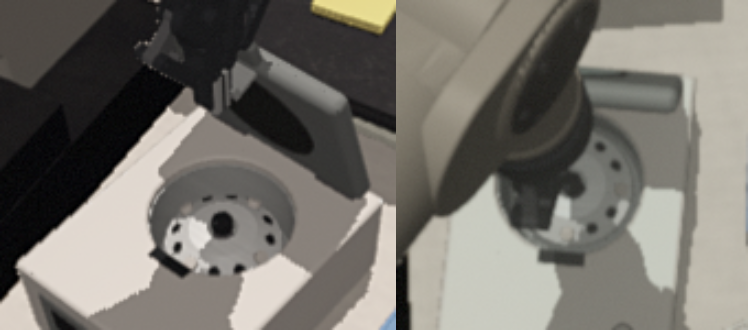

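Too much force (56 N, mostly up): the tab is jammed under the gripper. Backing off at once, up and back.

Call:
servo_tool([
  {"x":-0.3,"y":0,"z":-0.5,"spin":0,"jaw":0},
  {"x":-0.8,"y":0,"z":-1,"spin":0,"jaw":0},
  {"x":-1.5,"y":0,"z":-1.5,"spin":0,"jaw":0},
  {"x":-2.2,"y":0,"z":-2,"spin":0,"jaw":0},
  {"x":-2.5,"y":0,"z":-2.5,"spin":0,"jaw":0},
  {"x":-2.5,"y":0,"z":-2.5,"spin":0,"jaw":0},
  {"x":-2.5,"y":0,"z":-2.5,"spin":0,"jaw":0},
  {"x":-2.5,"y":0,"z":-2.5,"spin":0,"jaw":0},
  {"x":-2.5,"y":0,"z":-2.5,"spin":0,"jaw":0},
  {"x":-2.5,"y":0,"z":-2.5,"spin":0,"jaw":0},
])

```text
time: 30.05
tool_pos: [0.5656, -0.1604, 0.2604]
tool_rot: [-0.0, 0.998, -0.057, -0.001]
contact_force: [0.2, -0.0, -0.2]
finger_gap: -0.0002
```

```bash
python3 lidlook.py 13; python3 - <<'E'
from h import *
for n in ("side13","top13"):
    s=load(n);v,u=np.mgrid[60:200,130:320] if n[0]=="s" else np.mgrid[80:180,150:290]
    r=s["range_z"][v,u];ok=r>0
    un=cv2.undistortPoints(np.stack([u[ok],v[ok]],1).astype(float).reshape(-1,1,2),s["K"],s["D"])[:,0]
    P=(np.c_[un,np.ones(len(un))]*r[ok][:,None]-s["view"][:3,3])@s["view"][:3,:3]
    d=P[:,:2]-[.675,-.172];X=d@[.9936,-.113];Y=d@[.113,.9936]
    # right wing of the lid, clear of gripper
    m=(Y<-.05)&(Y>-.088)&(P[:,2]>.13)&(X>-.15)&(X<.06)
    for z in np.arange(.13,.3,.02):
        k=m&(abs(P[:,2]-z)<.01)
        if k.sum()>3: print(n,round(z,2),k.sum(),"x'",np.percentile(X[k],[5,50,95]).round(3))
E
```

```text
t 30.05 pos [ 0.5656 -0.1604  0.2604] q [-0.551  0.427  1.024  1.669 -0.38   1.264  0.436] F [ 0.19 -0.04 -0.22] gap -0.0002
X [ 0.9935 -0.1138 -0.0019] Y [-1.138e-01 -9.935e-01 -5.000e-04] Z [-1.8e-03  7.0e-04 -1.0e+00] yaw -6.54
[ 0.67350197 -0.67116174  0.53476869] [ 0.56555669 -0.16041979  0.26047725]
side13 0.13 52 x' [-0.012 -0.011  0.001]
side13 0.15 103 x' [-0.017 -0.014 -0.003]
side13 0.17 125 x' [-0.023 -0.019 -0.008]
side13 0.19 128 x' [-0.028 -0.024 -0.01 ]
side13 0.21 129 x' [-0.033 -0.03  -0.016]
side13 0.23 142 x' [-0.038 -0.035 -0.022]
side13 0.25 173 x' [-0.043 -0.04  -0.027]
side13 0.27 205 x' [-0.042 -0.035 -0.027]
top13 0.15 5 x' [-0.001  0.005  0.006]
top13 0.19 4 x' [-0.021 -0.009 -0.006]
top13 0.21 4 x' [-0.021 -0.019 -0.008]
top13 0.23 7 x' [-0.021 -0.017 -0.013]
top13 0.25 49 x' [-0.041 -0.04  -0.022]
top13 0.27 250 x' [-0.039 -0.032 -0.024]
```

View pics/lid13.png

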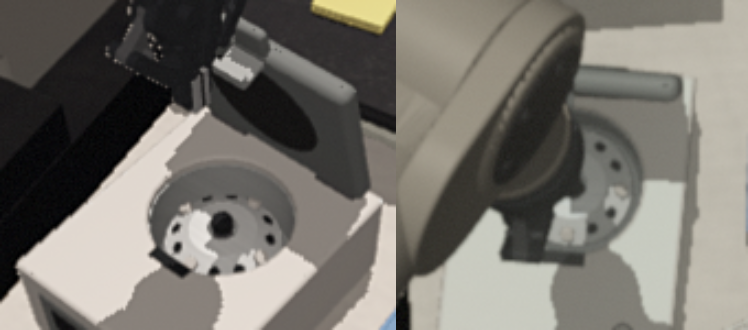

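Lid now at about 1.31 rad (underside slope from the side camera). I'll push only with the fingertips at tab height, z ≈ 0.27.

Call:
servo_tool([
  {"x":0,"y":0,"z":-1,"spin":0,"jaw":0},
  {"x":1.2,"y":0,"z":-1,"spin":0,"jaw":0},
  {"x":2.4,"y":0,"z":-1,"spin":0,"jaw":0},
  {"x":3.2,"y":0,"z":-1,"spin":0,"jaw":0},
  {"x":3.8,"y":0,"z":-1,"spin":0,"jaw":0},
  {"x":4.2,"y":0,"z":-1,"spin":0,"jaw":0},
  {"x":4.6,"y":0,"z":-1,"spin":0,"jaw":0},
  {"x":5,"y":0,"z":-1,"spin":0,"jaw":0},
  {"x":5.4,"y":0,"z":-1,"spin":0,"jaw":0},
  {"x":5.4,"y":0,"z":-1,"spin":0,"jaw":0},
])

```text
time: 31.15
tool_pos: [0.6196, -0.1665, 0.2705]
tool_rot: [-0.0, 0.998, -0.057, -0.001]
contact_force: [0.1, 0.1, -0.6]
finger_gap: 0.0
```

```bash
cat > lidang.py <<'E'
from h import *
import sys
s=load("side"+sys.argv[1]);v,u=np.mgrid[40:200,130:320]
r=s["range_z"][v,u];ok=r>0
un=cv2.undistortPoints(np.stack([u[ok],v[ok]],1).astype(float).reshape(-1,1,2),s["K"],s["D"])[:,0]
P=(np.c_[un,np.ones(len(un))]*r[ok][:,None]-s["view"][:3,3])@s["view"][:3,:3]
d=P[:,:2]-[.675,-.172];X=d@[.9936,-.113];Y=d@[.113,.9936]
m=(Y<-.05)&(Y>-.085)&(X>-.12)&(X<.06)
zs=np.arange(.145,.26,.01);xs=[np.median(X[m&(abs(P[:,2]-z)<.006)]) for z in zs]
k=np.polyfit(zs,xs,1);print("lid angle",np.pi/2+np.arctan(k[0]),"resid",np.abs(np.polyval(k,zs)-xs).max())
E
python3 lidlook.py 14; python3 lidang.py 13;python3 lidang.py 14
```

```text
t 31.15 pos [ 0.6196 -0.1665  0.2705] q [-0.459  0.525  0.978  1.522 -0.442  1.332  0.448] F [ 0.06  0.11 -0.62] gap 0.0
X [ 0.9935 -0.1136 -0.0013] Y [-1.136e-01 -9.935e-01 -6.000e-04] Z [-1.2e-03  8.0e-04 -1.0e+00] yaw -6.52
[-0.12432473 -0.05643026  0.84687654] [ 0.61911303 -0.16657052  0.27054124]
lid angle 1.3210636496583124 resid 0.00028895844205583526
lid angle 1.3642140646899963 resid 0.0002674564363256901
```

View pics/lid14.png

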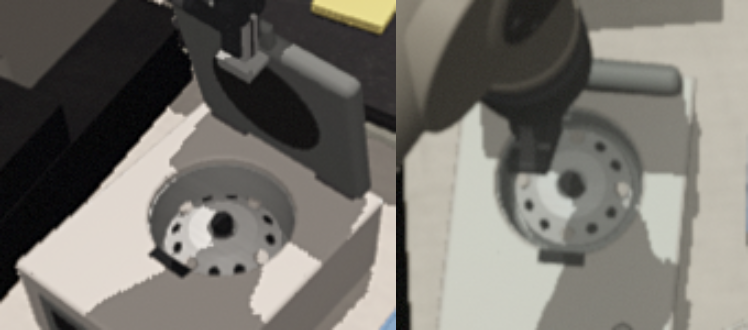

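Call:
servo_tool([
  {"x":0.3,"y":0,"z":-0.1,"spin":0,"jaw":0},
  {"x":0.6,"y":0,"z":-0.2,"spin":0,"jaw":0},
  {"x":0.9,"y":0,"z":-0.3,"spin":0,"jaw":0},
  {"x":1.2,"y":0,"z":-0.3,"spin":0,"jaw":0},
  {"x":1.4,"y":0,"z":-0.3,"spin":0,"jaw":0},
  {"x":1.6,"y":0,"z":-0.3,"spin":0,"jaw":0},
  {"x":1.8,"y":0,"z":-0.3,"spin":0,"jaw":0},
  {"x":1.9,"y":0,"z":-0.3,"spin":0,"jaw":0},
  {"x":1.9,"y":0,"z":-0.3,"spin":0,"jaw":0},
  {"x":1.9,"y":0,"z":-0.3,"spin":0,"jaw":0},
])

```text
time: 32.25
tool_pos: [0.638, -0.1688, 0.2735]
tool_rot: [-0.0, 0.998, -0.057, -0.001]
contact_force: [-0.6, -0.1, -0.4]
finger_gap: -0.0001
```

```bash
python3 lidlook.py 15; python3 lidang.py 15
```

```text
t 32.25 pos [ 0.638  -0.1688  0.2735] q [-0.429  0.557  0.963  1.469 -0.461  1.357  0.447] F [-0.56 -0.14 -0.41] gap -0.0001
X [ 0.9935 -0.114  -0.0016] Y [-1.140e-01 -9.935e-01 -7.000e-04] Z [-1.5e-03  9.0e-04 -1.0e+00] yaw -6.55
[ 6.81769899e-01 -2.01863561e-01 -5.48060184e-04] [ 0.63798932 -0.16873485  0.27352151]
lid angle 1.4656992915158003 resid 0.00015864818706771977
```

Call:
servo_tool([
  {"x":0.2,"y":0,"z":0,"spin":0,"jaw":0},
  {"x":0.3,"y":0,"z":0,"spin":0,"jaw":0},
  {"x":0.3,"y":0,"z":0,"spin":0,"jaw":0},
  {"x":-0.5,"y":0,"z":0,"spin":0,"jaw":0},
  {"x":-2,"y":0,"z":0,"spin":0,"jaw":0},
  {"x":-4,"y":0,"z":-1,"spin":0,"jaw":0},
  {"x":-7,"y":0,"z":-3,"spin":0,"jaw":0},
  {"x":-10,"y":0,"z":-5,"spin":0,"jaw":0},
  {"x":-12,"y":0,"z":-6,"spin":0,"jaw":0},
  {"x":-12,"y":0,"z":-6,"spin":0,"jaw":0},
])

```text
time: 33.35
tool_pos: [0.5169, -0.1563, 0.3351]
tool_rot: [-0.002, 0.998, -0.058, 0.0]
contact_force: [-1.0, 0.4, -0.3]
finger_gap: -0.0002
```

```bash
python3 lidlook.py 16; python3 lidang.py 16; python3 - <<'E'
from h import *
a=load("side16")
cv2.imwrite("pics/side16.png",a["image"][:,:,::-1])
g=a["image"][262:300,200:225].max(2);m=(g<50).astype(np.uint8)
n,l,st,c=cv2.connectedComponentsWithStats(m)
for i in range(1,n):
    if st[i,4]>15: print(st[i],c[i]+[200,262])
E
```

```text
t 33.35 pos [ 0.5169 -0.1563  0.3351] q [-0.7    0.257  1.122  1.666 -0.24   1.369  0.343] F [-1.04  0.4  -0.28] gap -0.0002
X [ 9.933e-01 -1.155e-01  8.000e-04] Y [-0.1155 -0.9933 -0.004 ] Z [ 0.0012  0.0039 -1.    ] yaw -6.63
[ 0.43364425 -0.11649258  0.43869457] [ 0.51898129 -0.15461899  0.33367728]
lid angle 1.4991481131805653 resid 0.00032236605527903237
[  8   7   9  19 114] [212.27192982 278.57017544]
```

View pics/side16.png

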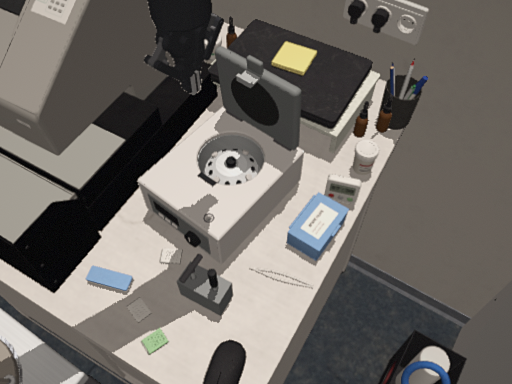

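```bash
python3 - <<'E'
from h import *
a=load("side16");b=load("top16");a0=load("side0");b0=load("top0")
def cen(s,x0,y0,x1,y1,t):
    g=s["image"][y0:y1,x0:x1].max(2);m=(g<t).astype(np.uint8);n,l,st,c=cv2.connectedComponentsWithStats(m);i=1+np.argmax(st[1:,4]);return c[i]+[x0,y0],st[i]
for p,q in ((a0,b0),(a,b)):
    A,sa=cen(p,200,262,225,300,50);B,sb=cen(q,272,265,292,292,85 if q is b0 else 70);print(A,sa,B,sb,tri(p,A,q,B))
print(b["image"][268:290,274:290].max(2))
cv2.imwrite("pics/st16.png",np.hstack([cv2.resize(x["image"][y:y+70,c:c+70,::-1],None,fx=5.5,fy=5.5,interpolation=2) for x,y,c in ((a,245,170),(b,240,235))]))
E
```

```text
[213.         277.42016807] [  9   6   9  19 119] [281.06 278.06] [ 6  9  7  9 50] (array([ 0.37467584, -0.27307909,  0.09848179]), np.float64(7.208036571839097e-05))
[212.27192982 278.57017544] [  8   7   9  19 114] [280.25   277.8125] [ 7 10  4  8 16] (array([ 0.37446163, -0.27154063,  0.09260009]), np.float64(0.00040474229119455397))
[[142 142 140 141 141 143 143 141 143 144 143 142 143 143 143 143]
 [141 142 142 142 141 143 142 142 141 143 141 143 143 142 142 144]
 [143 142 141 142 142 143 140 142 143 143 144 143 143 143 142 144]
 [142 141 142 143 141 141 140 141 142 143 143 144 144 142 144 142]
 [142 141 143 143 139 136 129 130 134 141 142 143 143 143 142 142]
 [142 141 142 141 128 113 102 103 113 129 141 142 143 143 144 143]
 [142 142 142 137 110  86  74  75  82 106 134 141 144 141 143 144]
 [141 142 142 128  95  68  63  63  65  81 114 140 144 142 144 143]
 [142 143 140 122  82  64  65  68  66  71  95 131 142 143 142 143]
 [142 141 137 115  75  64  70  74  73  72  81 115 138 142 141 142]
 [142 142 138 113  76  69  72  71  73  70  77 104 135 143 141 141]
 [142 142 140 125  84  67  73  72  74  70  76 100 135 143 141 142]
 [139 141 142 133  92  72  69  74  72  70  71  94 135 143 141 141]
 [140 140 139 134 102  76  69  71  71  70  70  96 135 142 141 142]
 [141 140 141 135 111  79  68  69  68  70  74  98 132 142 142 142]
 [138 141 141 137 126  92  71  71  70  73  79  89 116 136 142 140]
 [140 140 140 140 136 108  88  81  82  87  89  91 109 136 143 142]
 [140 140 140 141 140 127 101  89  87  92  91  95 116 137 142 143]
 [142 141 140 141 140 133 112  94  93  92  99 107 129 138 139 137]
 [136 137 137 136 134 133 125 113 108 108 113 117 128 129 127 127]
 [126 128 126 127 125 125 125 123 122 120 121 123 124 123 124 124]
 [124 124 123 122 122 121 125 125 125 125 124 124 123 123 124 131]]
```

View pics/st16.png

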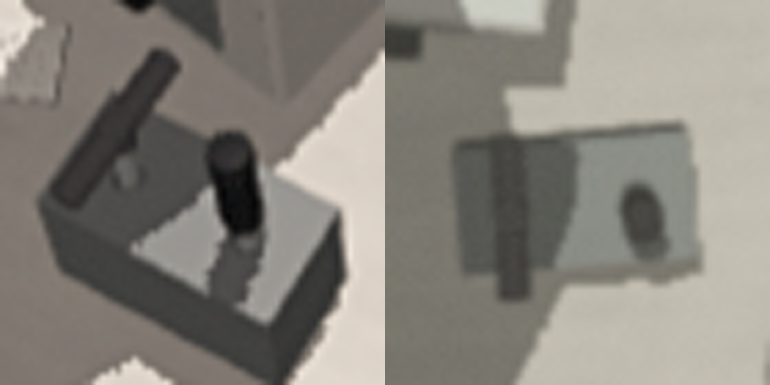

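The stand close-up shows the pin upright at crop (235,185) with the same short bare shaft showing as at the start, and the T-key in place. Handing in.

```bash
python3 -c "
from cell import env,status
print(env.sign_off(), status.read_state()['time'])"
```

```text
the job is handed in; nothing more can be done
the job is handed in; nothing more can be done
```

The job is handed in with the catch released, the pin back in its own hole and the lid fully open. One force spike while opening the lid may count against the run.

**What I did**
- I took the pin from the stand and lowered it into the release hole without any deck force.
- I met the catch about 38 mm below the mouth. The lid sprang at about 8–9 N, against the 14 N limit.
- I put the pin back in its hole and pushed the lid open with the closed fingertips.
- The arm was clear of everything at hand-in, at about 33 s of the 58 s allowed.

**Last checks**
- **Lid:** the side camera's depth image gives 1.499 rad.
- **Pin:** it stands upright in its hole, leaning a little within the hole's play. Its grip is about 1.5 mm sideways from where it started. A triangulated height came out 6 mm lower than at the start; I put that down to changed shadows. The bare shaft above the block looks the same as before.
- **Other things:** the rotor key, clip box, tweezers and cassette look unmoved.

**What went wrong or disagreed**
- **Force spike:** on the first lid push the tab caught under the gripper's linkage. The force sensor read up to about 64 N in total before I backed off. That is below the 120 N wrist limit, but if it counts as the gripper's body pressing, it exceeds the 40 N limit.
- **Joint 3 near its limit:** on the way in, joint 3 stopped just short of its limit (1.456 of 1.46), with a brief 44 N reading that vanished by the next one. I took a detour to bring the joint back.
- **Key height:** I measured the key's T-bar about 95 mm above the bench, where the text says about 140 mm. It did not affect the work.

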